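# Cure the bonded leaded panes

### The arm

A 6-joint arm with a two-finger parallel gripper is mounted at the origin on the work surface. World frame = base frame: x ahead of the robot, y to its left, z up, the work surface at z = 0. Lengths are in mm, angles in rad, forces in N, time in s.
With the tool pointing down it reaches from about 300 to 775 mm from the base axis. Payload 14.6 kg.
Tool frame: the origin (TCP) lies midway between the tips of the shut fingers; the grasp point (between the pads) lies manip.grasp_offset behind it (manip.grasp_offset is the distance from the TCP to the grasp point, in mm); z points along the fingers, y is the direction in which the jaws open and shut (so a half turn about z gives the same grasp; the last joint's range is limited). The gripper opens to 94 mm and grips with 3 to 60 N. Pads are 16 mm wide; open, the fingers measure 119 mm over their backs; the gripper's body (75 mm by 177 mm) begins 78 mm behind the grasp point.
Start: joints at [-1.363, 0.3, 1.521, -0, 1.321, -0.067], TCP at [149.238, -529.355, 205.446] pointing down, gripper open.
Joint ranges: [-3.03, 3.03], [-0.79, 2.21], [0.23, 2.52], [-1.04, 4.18], [0, 3.07], [-2.55, 2.55]. Speed limits (rad/s): [2.22, 2.22, 2.57, 3.14, 3.14, 3.14].

### API

Orientations are given as [roll, pitch, yaw] about the fixed x, y, z axes, in that order (R = Rz(yaw) Ry(pitch) Rx(roll)).
In Python, from cell import monitor, vision, order, manip gives the robot as it stands.
- The arm moves only by the shell command python3 -m jog 'ROWS' [FORCE]. ROWS is JSON, a list of rows, each a list of 7 numbers: the shift along the tool's x, y, z in cm, then the turn, a rotation vector about the tool's x, y, z in rad, then the opening in per cent of the stroke, from 0 (shut) to 100 (fully open). In form: [[tx, ty, tz, rx, ry, rz, jaw], ...]. A call has 1 to 8 rows; each row shifts and turns the commanded pose from where the row before left it, along the tool's axes as they then stand; what a row does not reach is not made up. A row lasts 1/10 s, in which the tool goes at most 50 mm and 8.59 degrees, less where a joint would pass 70% of its speed; a pose out of reach is approached as far as the arm can. A call is refused whole if a number of a shift passes 5 or a number of a turn 0.15, either way. A call with a gripper value outside its range is refused whole. The fingers move at their own pace and stop on an object; FORCE is the grip in N (left out, the last holds). Time passes only in rows, so rows that do not move let the fingers close. It gives the time, the measured TCP pose, the force and the opening at its end, in the units of the state.
- monitor.read_state(): the state, without advancing time (a new reading comes with each control period).
- vision.camera(name): name is "scene" or "top"; returns a dict with "color" (400x640x3 uint8, blue, green, red), "fx", "fy", "cx", "cy" (pixels), "distortion" ([k1, k2, p1, p2, k3] as OpenCV has them; the pictures are not rectified), "cam_to_world" (4x4, takes a point from camera to world coordinates). Camera axes: x right, y down, z forward; pixel columns grow to the right and rows downward; lengths in mm; the calibration is good to about 2 mm. A picture is of the moment at which its call begins. There is no depth.
- order.sign_off(): hands the job in, once; it reports no verdict.
The state is a dict: "clock": time; "joints": joint angles; "qd": joint speeds; "effort": joint torques, N m; "eef_pos": TCP position; "eef_rot": TCP orientation; "wrist_force": force on the tool from outside, world axes, zero at the start; "moment": the same for the moment, N m; "finger_gap": finger opening in mm.
Only numpy, scipy, OpenCV 4.12 (cv2) and the standard library are available. Lean on these libraries where they do the work, as an engineer would, in place of code of your own. Each camera call takes 0.05 s, during which the arm holds its last target.

### The job

First take the cured round disc out of the curing tray and lay it flat on the middle of the cork mat, then lay every rectangular leaded pane flat inside that aluminium tray, side by side, not overlapping. Next swing the lamp arm over the tray fully against its stop, tighten the lock knob clockwise until it bites and give it a further eighth of a turn, no more. Finally press the keys fully down one at a time: the small round one, then the square one, then the mushroom-headed one; leave everything else on the bench where it is.

Things in the scene. Friction and masses are not known exactly. Their poses are not given: they have to be found in the camera images.
- pane0: rectangular leaded glass pane, dark amber glass in a grey lead frame, 100 long (own x) x 55 wide (own y) x 14 mm thick, about 0.16 kg, lying flat; origin at the centre of its underside. Two to four panes are present in a run.
- pane1: rectangular leaded glass pane, dark amber glass in a grey lead frame, 100 long (own x) x 55 wide (own y) x 14 mm thick, about 0.16 kg, lying flat; origin at the centre of its underside. Two to four panes are present in a run.
- pane2: rectangular leaded glass pane, dark amber glass in a grey lead frame, 100 long (own x) x 55 wide (own y) x 14 mm thick, about 0.16 kg, lying flat; origin at the centre of its underside. Two to four panes are present in a run.
- pane3: rectangular leaded glass pane, dark amber glass in a grey lead frame, 100 long (own x) x 55 wide (own y) x 14 mm thick, about 0.16 kg, lying flat; origin at the centre of its underside. Two to four panes are present in a run.
- rondel: round glass disc in a lead rim, 64 mm diameter, 14 mm thick, 0.12 kg, lying flat; already cured and left in the tray; origin at the centre of its underside
- mat_centre (a point): centre of the thin square cork mat (100 x 100 x 1 mm) on the table at the front left, at table level
- tray_floor (a point): centre of the inner floor of the fixed aluminium tray of the curing station, 6 mm above the table; inside 250 (point x) x 210 mm (point y), walls 5 mm thick standing 10 mm above the inner floor; the point's x and y run along the tray's sides
- lamp_pivot (a point): on the vertical axis of the steel column beside the tray, 130 mm above the table; the white lamp arm turns about this axis
- lamp_arm (a joint): angle of the lamp arm, rad: about 0 to 0.2 parked (pointing away from the robot, along the tray's x), growing anticlockwise from above to 1.571 at its stop, where the lamp head is over the tray. It stays where it is left (friction about 0.4 N m). Arm at 117 to 133 mm height; lamp head 150 x 110 x 50 mm, 112 to 162 mm above the table, its centre 235 mm from the pivot axis
- grip_post (a point): top of the black upright grip post on the lamp arm, 18 mm diameter, 60 mm tall above the arm (its top 193 mm above the table), 115 mm from the pivot axis
- knob_grip (a point): point to grip on the black lock knob on top of the column: on its vertical axis, 13 mm below the top of its bar. The bar is 60 long (point x) x 16 wide (point y) x 34 mm tall and stands on a round flange. Turns clockwise (seen from above) to tighten: it runs almost freely (0.05 N m) for 1.1 to 2.2 rad, different in each run, then bites: resistance rises sharply to about 0.6 N m. It needs several grasps; it stays where it is left
- lock_collar (a joint): angle of the brass brake collar (52 mm disc with a small pointer) just under the knob, rad: 0 at the start; it stands still until the knob bites, and from then on is dragged round clockwise with it, so it reads the extra turn after the bite (an eighth of a turn = 0.785). Turning the knob back does not bring the collar back (the knob just runs free again), so do not overshoot
- round_key (a joint): small round key, 22 mm diameter, one of three grey plastic spring keys in a row (54 mm apart, along the block's x; their order changes) on the grey block at the right. Value = how far it is pressed in, m: 0 up, 0.006 fully down (about 5 N); it springs back.
- square_key (a joint): square key, 26 x 26 mm, one of three grey plastic spring keys in a row (54 mm apart, along the block's x; their order changes) on the grey block at the right. Value = how far it is pressed in, m: 0 up, 0.006 fully down (about 5 N); it springs back.
- mushroom_key (a joint): mushroom-headed key, 40 mm diameter cap on a thinner stem, one of three grey plastic spring keys in a row (54 mm apart, along the block's x; their order changes) on the grey block at the right. Value = how far it is pressed in, m: 0 up, 0.006 fully down (about 5 N); it springs back.
- round_key_top (a point): centre of the top of the round key's cap when it is up; the key goes down 6 mm. x axis along the row of keys.
- square_key_top (a point): centre of the top of the square key's cap when it is up; the key goes down 6 mm. x axis along the row of keys.
- mushroom_key_top (a point): centre of the top of the mushroom key's cap when it is up; the key goes down 6 mm. x axis along the row of keys.
- mallet: rubber mallet, 220 mm (bystander, leave alone); origin at the centre of its underside as built
- bucket: red bucket, 120 mm diameter, 100 mm tall (bystander, leave alone); origin at the centre of its underside as built
- flux: white bottle, 64 x 160 mm (bystander, leave alone); origin at the centre of its underside as built
- jar: glass jar, 70 x 90 mm (bystander, leave alone); origin at the centre of its underside as built
- brush: wooden brush, 190 mm (bystander, leave alone); origin at the centre of its underside as built
- wrench: steel wrench, 150 mm (bystander, leave alone); origin at the centre of its underside as built
Things that resemble listed ones, but are neither listed nor needed, are in the scene too. Leave any purple or red look-alike of the pane1 alone.

How it is judged:
By the outcome, as a careful person would: the job done as asked, in the order asked, and still so for the second after the job is handed in, with the robot touching nothing.
Of pane0, pane1, pane2, pane3 only 2 to 4 are there at a start; the rules pass over those that are not, and their reading is None.
At some moment in a run one of pane0, pane1, pane2, pane3 may be knocked a few centimetres aside while the robot is not near it.
Once in a run the grip may slacken for a moment while it holds something.
It also fails if it takes over 210 s, if anything falls off the work surface, if the arm or the gripper's body presses on something with over 40 N, if the wrist force passes 120 N, or if a joint passes its speed limit or range.

## Working session

There is one attempt and no reset: what is moved stays moved. The work goes in short steps, Python scripts to look and compute and a shell command to move; the robot and the scene stay as the last step left them, time stands still between calls to the robot, and variables do not carry over. Pictures are saved under pics/ and viewed, and the job is handed in when it is done.

```bash
ls; mkdir -p pics; python3 - <<'E'
from cell import monitor, vision, order, manip
import cv2
print(monitor.read_state(), manip.grasp_offset)
for n in ("scene","top"):
    c=vision.camera(n); cv2.imwrite(f"pics/{n}0.png",c["color"]); print(n,{k:v for k,v in c.items() if k!="color"})
E
```

```text
pics
{'clock': 0.0, 'joints': array([-1.36261036e+00,  3.00498534e-01,  1.52159879e+00,  8.35922963e-06,
        1.32071962e+00, -6.65997848e-02]), 'qd': array([ 0.00042413, -0.00157532,  0.00168647,  0.00117312, -0.00084628,
       -0.00218007]), 'effort': array([ 1.45080387e-03, -5.31802726e+01, -3.52738667e+01,  7.08469050e-02,
        2.41729862e-02, -9.91357524e-05]), 'eef_pos': array([ 149.17959058, -529.09515854,  204.86380218]), 'eef_rot': array([-3.14037162e+00, -8.95555697e-05,  2.74783623e-01]), 'wrist_force': array([-0.83130118,  0.55288628, -0.01845261]), 'moment': array([ 0.02790741, -0.0414774 , -0.06180501]), 'finger_gap': 93.71778618747679} 18.8
scene {'fx': 400.7310094901901, 'fy': 400.7310094901901, 'cx': 318.8680496419665, 'cy': 194.59396751078367, 'distortion': array([0.03395636, 0.        , 0.        , 0.        , 0.        ]), 'cam_to_world': array([[ 7.06900885e-01,  4.15761024e-01, -5.72218411e-01,
         1.19880492e+03],
       [ 7.07299919e-01, -4.10664011e-01,  5.75397162e-01,
        -6.00310214e+02],
       [ 4.23820558e-03, -8.11478799e-01, -5.84366492e-01,
         8.13702106e+02],
       [ 0.00000000e+00,  0.00000000e+00,  0.00000000e+00,
         1.00000000e+00]])}
top {'fx': 440.9108770994917, 'fy': 440.9108770994917, 'cx': 309.6236953707053, 'cy': 198.74985335431006, 'distortion': array([-0.06405615,  0.        ,  0.        ,  0.        ,  0.        ]), 'cam_to_world': array([[-1.96846596e-02, -9.96605612e-01,  7.99360225e-02,
         4.21916353e+02],
       [-9.99785468e-01,  1.91058821e-02, -7.99898835e-03,
         4.15405785e+01],
       [ 6.44458847e-03, -8.00763310e-02, -9.96767901e-01,
         1.40209475e+03],
       [ 0.00000000e+00,  0.00000000e+00,  0.00000000e+00,
         1.00000000e+00]])}
```

View pics/scene0.png

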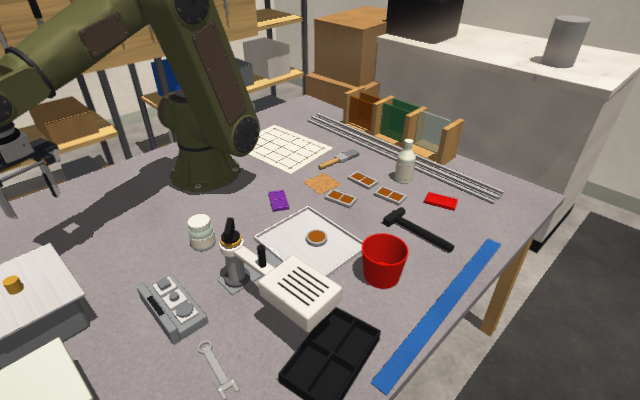

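View pics/top0.png

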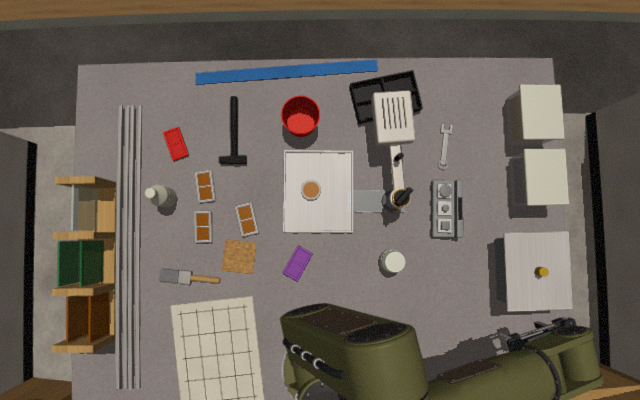

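The top view shows three amber panes at about (204,187), (203,227) and (246,219). The red look-alike is at (176,144) and the purple one at (298,263). The rondel is in the tray at (311,190), the mat at (239,256), the lamp is parked pointing up, the knob is at (400,198) and the keys at (445,190..226). Next I'll enlarge and measure.

```bash
cat > h.py <<'E'
import numpy as np, cv2
from cell import monitor, vision, order, manip
def ray(c,uv):
    K=np.array([[c["fx"],0,c["cx"]],[0,c["fy"],c["cy"]],[0,0,1]])
    p=cv2.undistortPoints(np.array(uv,float).reshape(-1,1,2),K,np.array(c["distortion"])).reshape(-1,2)
    d=np.c_[p,np.ones(len(p))]@c["cam_to_world"][:3,:3].T
    return c["cam_to_world"][:3,3],d
def plane(c,uv,z):
    o,d=ray(c,uv); return (o+d*((z-o[2])/d[:,2])[:,None])[:,:2]
def proj(c,P):
    T=np.linalg.inv(c["cam_to_world"]); K=np.array([[c["fx"],0,c["cx"]],[0,c["fy"],c["cy"]],[0,0,1]])
    return cv2.projectPoints(np.array(P,float).reshape(-1,1,3),cv2.Rodrigues(T[:3,:3])[0],T[:3,3],K,np.array(c["distortion"]))[0].reshape(-1,2)
def tri(c1,u1,c2,u2):
    o1,d1=ray(c1,[u1]);o2,d2=ray(c2,[u2]);d1=d1[0];d2=d2[0]
    A=np.c_[d1,-d2];s=np.linalg.lstsq(A,o2-o1,rcond=None)[0]
    a=o1+s[0]*d1;b=o2+s[1]*d2;return (a+b)/2,np.linalg.norm(a-b)
def crop(c,x0,y0,x1,y1,s,fn):
    cv2.imwrite(fn,cv2.resize(c["color"][y0:y1,x0:x1],None,fx=s,fy=s,interpolation=cv2.INTER_CUBIC))
def amber(c):
    hsv=cv2.cvtColor(c["color"],cv2.COLOR_BGR2HSV)
    return cv2.inRange(hsv,(5,150,60),(18,255,255))
def st():
    s=monitor.read_state();print(round(s["clock"],2),s["eef_pos"].round(1),s["eef_rot"].round(3),"F",s["wrist_force"].round(1),"M",s["moment"].round(2),"gap",round(s["finger_gap"],1));return s
E
python3 - <<'E'
from h import *
t=vision.camera("top"); s=vision.camera("scene")
crop(t,140,130,360,290,3.6,"pics/a1.png"); crop(t,340,60,480,260,3,"pics/a2.png"); crop(s,120,180,350,360,3.4,"pics/a3.png")
E
```

```text
(no output)
```

View pics/a1.png

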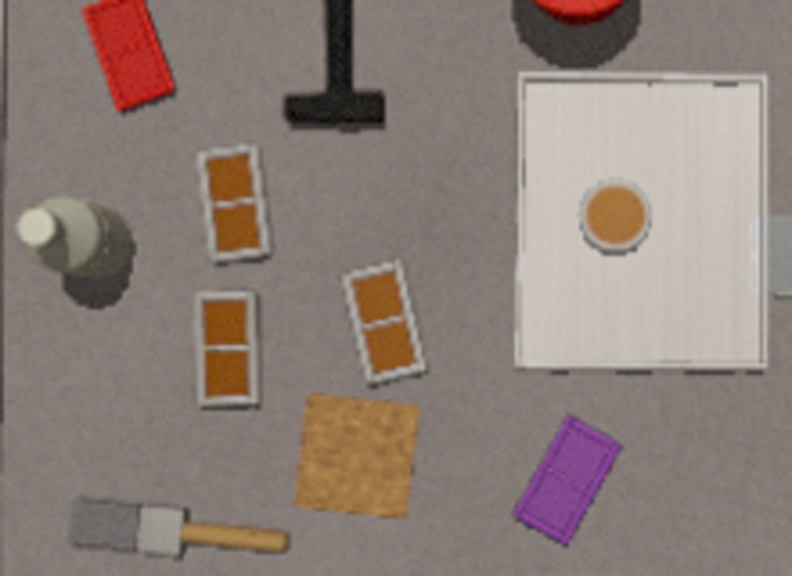

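View pics/a2.png

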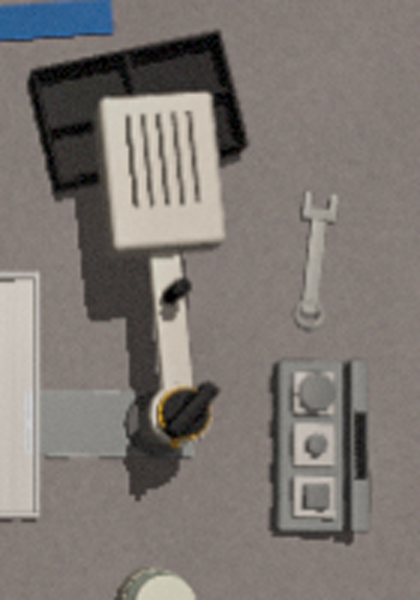

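View pics/a3.png

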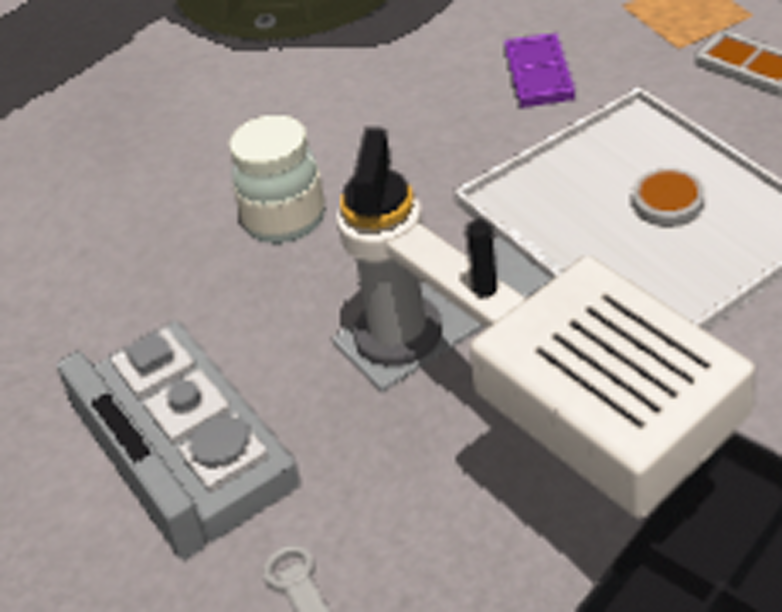

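```bash
cat > meas.py <<'E'
from h import *
def panes(t):
    m=amber(t); n,l,s,ce=cv2.connectedComponentsWithStats(m)
    b=[]
    for i in range(1,n):
        if 40<s[i,4]<400 and s[i,0]>60:
            r=cv2.minAreaRect(np.argwhere(l==i)[:,::-1].astype(np.float32)); b.append((ce[i],s[i,4],r))
    return b
if __name__=="__main__":
    t=vision.camera("top")
    for ce,a,r in panes(t): print(ce.round(1),a,r[1],plane(t,[ce],13).round(1))
    hsv=cv2.cvtColor(t["color"],cv2.COLOR_BGR2HSV)
    m=cv2.inRange(hsv,(10,60,80),(25,190,255)); m[:235]=0;m[280:]=0;m[:,:215]=0;m[:,265:]=0
    m=cv2.morphologyEx(m,cv2.MORPH_OPEN,np.ones((3,3)))
    c=max(cv2.findContours(m,0,2)[0],key=cv2.contourArea); r=cv2.minAreaRect(c);print("mat",r,plane(t,cv2.boxPoints(r),1),plane(t,[r[0]],1))
    m=cv2.inRange(hsv,(0,0,165),(180,40,255)); m[:140]=0;m[245:]=0;m[:,:270]=0;m[:,365:]=0
    m=cv2.morphologyEx(m,cv2.MORPH_OPEN,np.ones((3,3)))
    c=max(cv2.findContours(m,0,2)[0],key=cv2.contourArea); r=cv2.minAreaRect(c);print("tray",r);print(plane(t,cv2.boxPoints(r),16),plane(t,[r[0]],16))
E
python3 meas.py
```

```text
[203.5 179.1] 124 (11.179131507873535, 10.850333213806152) [[602.5 366.5]]
[310.6 189.3] 158 (13.435027122497559, 13.435027122497559) [[563.1  26.6]]
[205.3 192.7] 122 (11.014732360839844, 10.850333213806152) [[558.9 360.9]]
[244.7 212.3] 125 (11.156637191772461, 11.156637191772461) [[494.5 236.1]]
[201.9 219.1] 124 (11.0, 10.0) [[475.3 371.6]]
[247.8 225.8] 126 (11.156637191772461, 10.914102554321289) [[451.6 226.6]]
[202.1 233.4] 129 (11.0, 11.0) [[430.5 371.2]]
[ 88.9 318.9] 233 (50.83830261230469, 17.029272079467773) [[166.9 732.9]]
[ 67.4 323. ] 125 (7.997079849243164, 46.010223388671875) [[154.3 803.2]]
mat ((238.42333984375, 256.1642150878906), (32.362213134765625, 32.32400131225586), 6.581944942474365) [[312.93712847 316.03986409]
 [413.83989645 303.56157692]
 [400.30059741 201.61080702]
 [299.61786597 214.52121475]] [[356.58723141 258.86750347]]
tray ((316.5, 192.0), (78.0, 67.0), 90.0)
[[ 680.72102853  112.24845275]
 [ 676.82111411 -101.09020662]
 [ 429.06984027  -94.34688239]
 [ 433.23040193  115.8944623 ]] [[554.0401893    8.28307378]]
```

```bash
python3 - <<'E'
from h import *
t=vision.camera("top"); s=vision.camera("scene")
a=cv2.resize(t["color"][140:220,375:425],None,fx=7,fy=7,interpolation=cv2.INTER_CUBIC)
b=cv2.resize(s["color"][210:290,205:275],None,fx=7,fy=7,interpolation=cv2.INTER_CUBIC)
im=np.hstack([a,b[:560]]);print(im.shape)
cv2.imwrite("pics/b1.png",im[:, :800]); 
a=cv2.resize(t["color"][175:245,425:470],None,fx=8,fy=8,interpolation=cv2.INTER_CUBIC)
b=cv2.resize(s["color"][270:345,135:185],None,fx=8,fy=8,interpolation=cv2.INTER_CUBIC)
cv2.imwrite("pics/b2.png",np.hstack([a[:560],b[:560]]))
E
```

```text
(560, 840, 3)
```

View pics/b1.png

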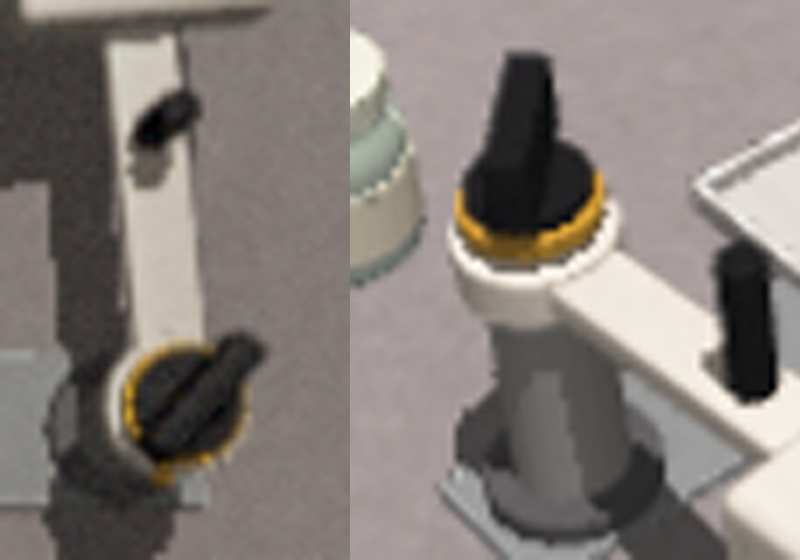

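View pics/b2.png

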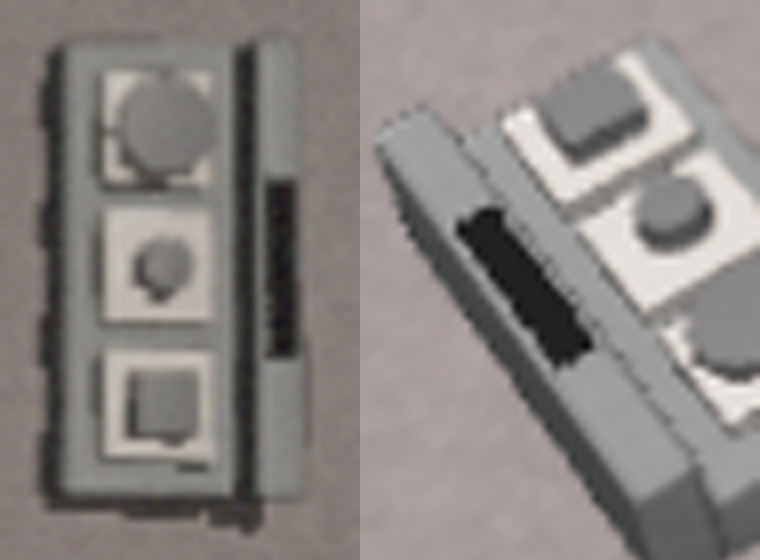

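```bash
python3 - <<'E'
from h import *
t=vision.camera("top"); s=vision.camera("scene")
print("post",tri(t,(401.1,155),s,(261,246.4)), plane(t,[(401.1,155)],193))
print("collar",tri(t,(401.3,197.9),s,(230.7,239.7)))
for z in(135,140,145,150): print(z,plane(t,[(401.3,197.9)],z),plane(s,[(230.7,239.7)],z))
print("knobtop",[plane(t,[(375+205/7,140+397/7)],z) for z in(180,190,200)])
# keys: top b2 scale8 off (425,175); scene off (135,270)
k=dict(mush=((165,122),None),rnd=((168,262),(675-360,200)),sq=((168,398),(595-360,95)))
for n,(a,b) in k.items():
    a=(425+a[0]/8,175+a[1]/8)
    print(n,[plane(t,[a],z).round(1) for z in(30,40,50)], tri(t,a,s,(135+b[0]/8,270+b[1]/8)) if b else "")
print("mush",tri(t,(425+165/8,175+122/8),s,(120+220/3.4,180+437/3.4)))
E
```

```text
post (array([ 637.97747469, -223.50736514,  192.21540291]), np.float64(5.2269062783370215)) [[ 636.27697053 -225.43763033]]
collar (array([ 521.56844056, -230.69463916,  142.24418488]), np.float64(4.337671915306851))
135 [[ 520.91138785 -234.08510817]] [[ 515.80945303 -225.09385834]]
140 [[ 520.52075    -232.99747961]] [[ 520.84108223 -227.85807811]]
145 [[ 520.13011214 -231.90985105]] [[ 525.87271142 -230.62229789]]
150 [[ 519.73947429 -230.8222225 ]] [[ 530.90434062 -233.38651766]]
knobtop [array([[ 520.55747799, -232.81730647]]), array([[ 519.75033006, -230.572326  ]]), array([[ 518.94318213, -228.32734553]])]
mush [array([[ 550.6, -398.7]]), array([[ 549.7, -395.5]]), array([[ 548.7, -392.3]])] 
rnd [array([[ 495.4, -397.4]]), array([[ 494.8, -394.2]]), array([[ 494.3, -391. ]])] (array([ 495.73907362, -389.00033493,   48.61604375]), np.float64(5.505525256485367))
sq [array([[ 442. , -395.1]]), array([[ 441.9, -392. ]]), array([[ 441.7, -388.8]])] (array([ 442.93067654, -386.22115479,   51.06979761]), np.float64(4.8699295361623856))
mush (array([ 549.76449093, -391.223057  ,   48.4367246 ]), np.float64(3.5096925427334034))
```

```bash
python3 -m jog '[[0,0,0,0,0,0.14,100],[0,0,0,0,0,0.135,100],[2.2,-3.8,0,0,0,0,100],[2.2,-3.8,0,0,0,0,100],[2.2,-3.8,0,0,0,0,100],[2.2,-3.8,0,0,0,0,100],[2.2,-3.8,0,0,0,0,100],[2.2,-3.8,0,0,0,0,100]]' 30
cat > go.py <<'E'
import sys
from h import *
# delta from the present measured pose to target, in tool axes, cm
def delta(x,y,z,yaw=None):
    s=st(); R=cv2.Rodrigues(np.zeros(3))[0]
    from scipy.spatial.transform import Rotation as Ro
    R=Ro.from_euler("xyz",s["eef_rot"])
    d=R.inv().apply(np.array([x,y,z])-s["eef_pos"])/10
    print("shift cm",d.round(2),"" if yaw is None else "then rz %.3f"%(-((yaw-s["eef_rot"][2]+np.pi)%(2*np.pi)-np.pi)), "tilt",(R.as_matrix()[:,2]).round(4))
if __name__=="__main__": delta(*map(float,sys.argv[1:]))
E
python3 go.py 563.1 26.6 110 0
```

```text
clock: 1.25
eef_pos: [281.8, -299.8, 205.6]
eef_rot: [3.141, -0.0, -0.001]
wrist_force: [-0.1, -0.7, 0.5]
finger_gap: 94.2
1.25 [ 281.8 -299.8  205.6] [ 3.141e+00 -0.000e+00 -1.000e-03] F [-0.1 -0.7  0.5] M [-0.    0.05 -0.02] gap 94.2
shift cm [ 28.11 -32.66   9.56] then rz -0.001 tilt [ 4.e-04 -4.e-04 -1.e+00]
```

```bash
python3 -m jog '[[2.8,-3.3,0,0,0,0,100],[2.8,-3.3,0,0,0,0,100],[2.8,-3.3,0,0,0,0,100],[2.8,-3.3,0,0,0,0,100],[2.8,-3.3,0,0,0,0,100],[2.8,-3.3,0,0,0,0,100],[2.8,-3.3,0,0,0,0,100],[2.8,-3.3,0,0,0,0,100]]'
python3 -m jog '[[2.8,-3.3,2,0,0,0,100],[2.9,-3.2,2,0,0,0,100],[0,0,4,0,0,0,100],[0,0,2,0,0,0,100],[0,0,0,0,0,0,100]]'
python3 go.py 563.1 26.6 9.5 0
python3 - <<'E'
from h import *
t=vision.camera("top"); s=vision.camera("scene")
crop(t,250,130,380,260,4,"pics/c1.png");crop(s,240,180,400,300,4,"pics/c2.png")
E
```

```text
clock: 2.05
eef_pos: [506.3, -35.7, 205.6]
eef_rot: [3.141, -0.0, -0.0]
wrist_force: [0.0, -1.1, -0.1]
finger_gap: 93.9
clock: 2.55
eef_pos: [560.9, 27.8, 102.6]
eef_rot: [-3.142, 0.005, 0.0]
wrist_force: [0.0, 0.8, 0.9]
finger_gap: 94.5
2.55 [560.9  27.8 102.6] [-3.142  0.005  0.   ] F [0.  0.8 0.9] M [ 0.05 -0.01 -0.  ] gap 94.5
shift cm [0.27 0.13 9.3 ] then rz 0.000 tilt [-5.3e-03  1.0e-04 -1.0e+00]
```

View pics/c1.png

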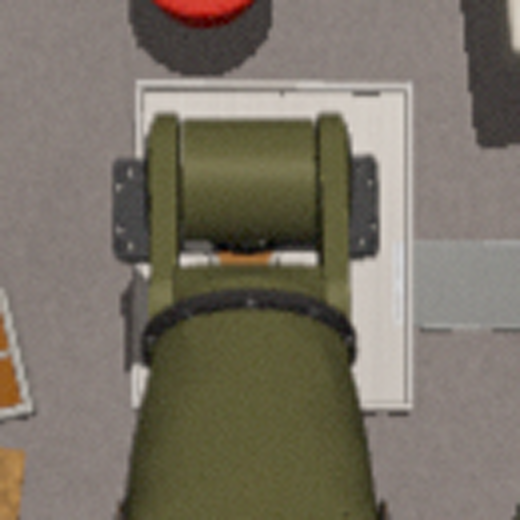

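View pics/c2.png

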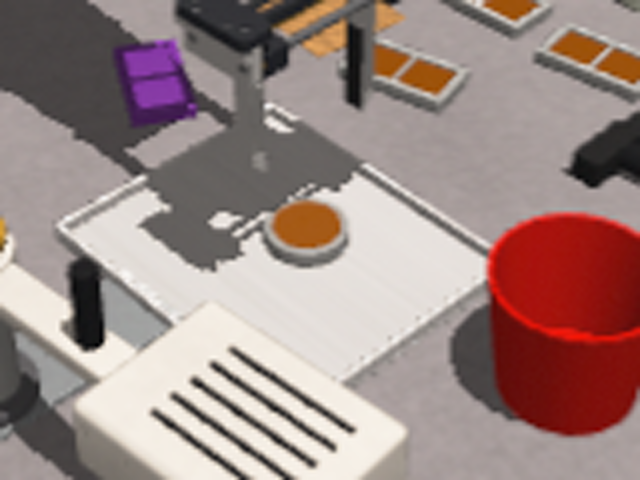

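The disc sits between and below the open fingers, at scene crop (306,225). Next I'll cross-check its scene-view position and go down.

```bash
python3 -c "
from h import *
s=vision.camera('scene');print(plane(s,[(316.5,236.2)],20))"
python3 -m jog '[[0.2,0.1,4,0,0,0,100],[0,0,3.8,0,0,0,100],[0,0,1.5,0,0,0,100],[0,0,0,0,0,0,100]]'
```

```text
[[565.79795944  27.18135659]]
clock: 3.1
eef_pos: [564.1, 26.4, 12.1]
eef_rot: [-3.142, 0.002, -0.0]
wrist_force: [-0.6, -0.4, 0.2]
finger_gap: 94.0
```

```bash
python3 -m jog '[[0,0,0.3,0,0,0,60],[0,0,0,0,0,0,40],[0,0,0,0,0,0,40],[0,0,0,0,0,0,40],[0,0,0,0,0,0,40],[0,0,0,0,0,0,40],[0,0,0,0,0,0,40]]' 40
python3 -m jog '[[0,0,-1,0,0,0,40],[0,0,-2,0,0,0,40],[0,0,-2,0,0,0,40],[0,0,-2,0,0,0,40],[0,0,-2,0,0,0,40],[0,0,0,0,0,0,40]]'
```

```text
clock: 3.8
eef_pos: [564.8, 26.6, 10.2]
eef_rot: [3.142, -0.001, -0.0]
wrist_force: [-0.8, -0.3, 7.0]
finger_gap: 63.1
clock: 4.4
eef_pos: [565.6, 26.6, 102.4]
eef_rot: [3.142, -0.005, -0.0]
wrist_force: [0.6, -0.3, -1.6]
finger_gap: 63.1
```

```bash
python3 -m jog '[[-2.6,-2.9,0,0,0,0,40],[-2.6,-2.9,0,0,0,0,40],[-2.6,-2.9,0,0,0,0,40],[-2.6,-2.9,0,0,0,0,40],[-2.6,-2.9,0,0,0,0,40],[-2.6,-2.9,0,0,0,0,40],[-2.6,-2.9,0,0,0,0,40],[-2.6,-2.9,0,0,0,0,40]]'
python3 -m jog '[[0,0,0,0,0,0,40],[0,0,0,0,0,0,40]]'
python3 go.py 357.5 259 5.5 0
python3 - <<'E'
from h import *
s=vision.camera("scene");crop(s,260,140,400,240,5,"pics/d1.png")
print(proj(s,[[356.6,258.9,1]]))
E
```

```text
clock: 5.2
eef_pos: [354.9, 259.3, 98.8]
eef_rot: [3.141, 0.001, -0.0]
wrist_force: [0.6, 0.2, -0.3]
finger_gap: 62.8
clock: 5.4
eef_pos: [355.9, 258.8, 99.0]
eef_rot: [3.141, 0.0, 0.002]
wrist_force: [-0.6, -0.3, -0.6]
finger_gap: 63.0
5.4 [355.9 258.8  99. ] [3.141e+00 0.000e+00 2.000e-03] F [-0.6 -0.3 -0.6] M [-0.01  0.01 -0.03] gap 63.0
shift cm [ 0.16 -0.03  9.35] then rz 0.002 tilt [-4.e-04 -4.e-04 -1.e+00]
[[321.33109411 182.57847021]]
```

View pics/d1.png

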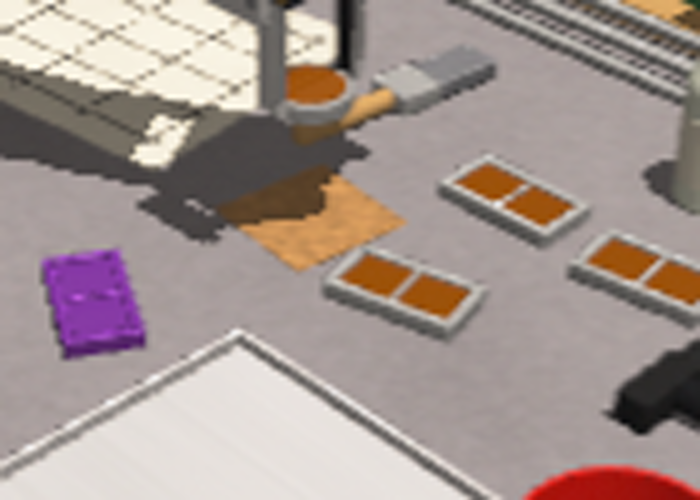

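```bash
python3 -m jog '[[0.1,0,3,0,0,0,40],[0,0,3,0,0,0,40],[0,0,2,0,0,0,40],[0,0,1,0,0,0,40],[0,0,0.2,0,0,0,40],[0,0,0.1,0,0,0,40],[0,0,0,0,0,0,40]]'
```

```text
clock: 6.15
eef_pos: [358.0, 258.7, 7.2]
eef_rot: [-3.141, -0.001, -0.0]
wrist_force: [-0.7, -0.7, -1.3]
finger_gap: 63.3
```

```bash
python3 -m jog '[[0,0,0.1,0,0,0,40],[0,0,0.1,0,0,0,40],[0,0,0,0,0,0,40]]'

```

```text
clock: 6.45
eef_pos: [357.4, 258.7, 4.6]
eef_rot: [-3.141, -0.0, -0.0]
wrist_force: [0.6, -0.1, -1.0]
finger_gap: 63.1
```

```bash
python3 -m jog '[[0,0,0.1,0,0,0,40],[0,0,0,0,0,0,40]]'; python3 -m jog '[[0,0,0.08,0,0,0,40],[0,0,0,0,0,0,40]]'

```

```text
clock: 6.65
eef_pos: [357.5, 258.7, 4.2]
eef_rot: [-3.141, -0.0, -0.0]
wrist_force: [-4.7, -3.7, 12.8]
finger_gap: 62.7
clock: 6.85
eef_pos: [357.6, 258.7, 4.1]
eef_rot: [-3.142, -0.0, 0.0]
wrist_force: [-9.0, -6.5, 28.7]
finger_gap: 63.2
```

Contact. Open and rise.

```bash
python3 -m jog '[[0,0,-0.1,0,0,0,75],[0,0,0,0,0,0,90],[0,0,0,0,0,0,90],[0,0,0,0,0,0,90]]'; python3 -m jog '[[0,0,-2,0,0,0,100],[0,0,-3,0,0,0,100],[0,0,-4,0,0,0,100],[1.5,0,-3,0,0,0,100],[3,0,0,0,0,0,100],[3,0,0,0,0,0,100],[3,0,0,0,0,0,100],[0,0,0,0,0,0,100]]'
python3 - <<'E'
from h import *
t=vision.camera("top"); s=vision.camera("scene")
crop(t,140,130,360,290,3.6,"pics/e1.png");crop(s,260,140,400,240,5,"pics/e2.png")
import meas
for ce,a,r in meas.panes(t): print(ce.round(1),a,plane(t,[ce],14).round(1))
E
```

```text
clock: 7.25
eef_pos: [357.4, 258.6, 3.5]
eef_rot: [3.142, 0.0, -0.0]
wrist_force: [-1.0, 0.0, 0.1]
finger_gap: 84.2
clock: 8.05
eef_pos: [464.7, 258.2, 123.2]
eef_rot: [3.142, -0.0, -0.002]
wrist_force: [-0.3, -0.2, 0.1]
finger_gap: 94.2
[203.5 179. ] 122 [[602.5 366.3]]
[205.3 192.6] 123 [[559.  360.5]]
[ 67.5 322.7] 134 [[155.5 802.5]]
[ 81.  310.8] 49 [[192.6 758.5]]
```

View pics/e1.png

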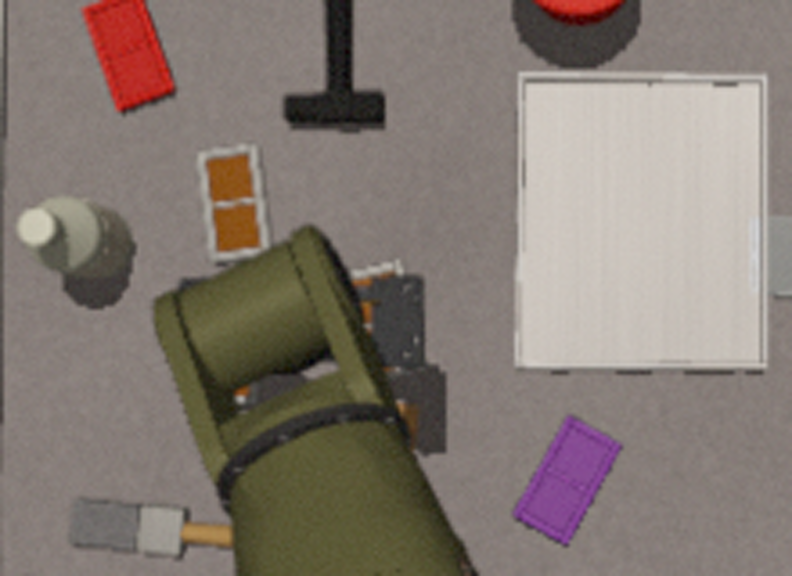

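View pics/e2.png

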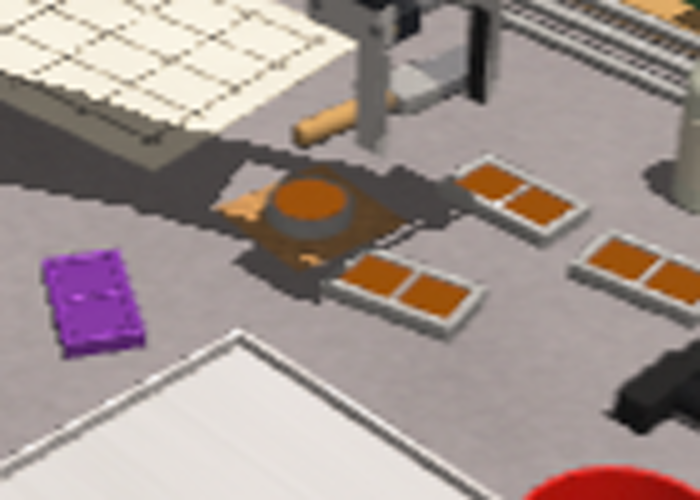

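```bash
python3 -m jog '[[0.8,2.7,0,0,0,-0.11,100],[0,0,0,0,0,-0.11,100],[0,0,0,0,0,0,100],[0,0,0,0,0,0,100]]'; python3 go.py 473.5 231.4 4 0.218
python3 - <<'E'
from h import *
s=vision.camera("scene")
m=amber(s);n,l,S,ce=cv2.connectedComponentsWithStats(m)
for i in range(1,n):
    if 25<S[i,4]<600 and S[i,1]>150: print(ce[i].round(1),S[i,4],plane(s,[ce[i]],14).round(1))
E
```

```text
clock: 8.55
eef_pos: [469.8, 231.9, 123.7]
eef_rot: [-3.142, 0.0, 0.217]
wrist_force: [0.6, -1.1, -0.3]
finger_gap: 94.3
8.55 [469.8 231.9 123.7] [-3.142  0.     0.217] F [ 0.6 -1.1 -0.3] M [ 0.01 -0.01 -0.04] gap 94.3
shift cm [ 0.35  0.13 11.97] then rz -0.001 tilt [-1.e-04  1.e-04 -1.e+00]
[357.7 176.1] 51 [[433.7 369.7]]
[321.5 179.5] 94 [[356.6 259.7]]
[367.1 180.9] 55 [[477.6 369.8]]
[384.2 191.6] 62 [[561.7 360.2]]
[334.6 194.6] 63 [[453.6 225.4]]
[395.8 196.2] 62 [[605.7 366.5]]
[346.3 198.7] 67 [[497.5 236.2]]
```

```bash
python3 -m jog '[[0.4,0.1,4,0,0,0,100],[0,0,4,0,0,0,100],[0,0,3,0,0,0,90],[0,0,0.9,0,0,0,90],[0,0,0,0,0,0,40],[0,0,0,0,0,0,30],[0,0,0,0,0,0,30],[0,0,0,0,0,0,30]]'
python3 -m jog '[[0,0,0,0,0,0,30],[0,0,0,0,0,0,30],[0,0,0,0,0,0,30]]'
```

```text
clock: 9.4
eef_pos: [475.1, 231.8, 5.9]
eef_rot: [-3.141, -0.002, 0.22]
wrist_force: [0.6, 0.0, 0.4]
finger_gap: 56.1
clock: 9.7
eef_pos: [475.1, 231.8, 5.8]
eef_rot: [-3.141, -0.002, 0.22]
wrist_force: [-2.4, -0.4, 7.8]
finger_gap: 54.3
```

```bash
python3 -m jog '[[0,0,-1,0,0,0,30],[0,0,-3,0,0,0,30],[0,0,-3,0,0,0,30],[0,0,0,0,0,0.12,30],[0,0,0,0,0,0.116,30],[0.3,4,0,0,0,0,30],[0.3,4,0,0,0,0,30],[0.3,4,0,0,0,0,30]]'
python3 -m jog '[[0.3,3,0,0,0,0,30],[0.3,2,0,0,0,0,30],[0,0,0,0,0,0,30]]'
python3 go.py 493 60 11.5 -0.016
```

```text
clock: 10.5
eef_pos: [481.3, 110.1, 75.3]
eef_rot: [-3.142, -0.0, -0.015]
wrist_force: [0.7, -0.7, -1.2]
finger_gap: 54.4
clock: 10.8
eef_pos: [487.0, 59.3, 75.4]
eef_rot: [3.141, -0.001, -0.019]
wrist_force: [-0.2, -0.0, -1.8]
finger_gap: 54.5
10.8 [487.   59.3  75.4] [ 3.141e+00 -1.000e-03 -1.900e-02] F [-0.2 -0.  -1.8] M [ 0.06 -0.    0.11] gap 54.5
shift cm [ 0.59 -0.08  6.39] then rz -0.003 tilt [ 6.e-04 -2.e-04 -1.e+00]
```

```bash
python3 -m jog '[[0.5,0,3,0,0,0,30],[0,0,2,0,0,0,30],[0,0,1,0,0,0,30],[0,0,0.3,0,0,0,30],[0,0,0,0,0,0,30]]'
python3 -m jog '[[0,0,0.1,0,0,0,30],[0,0,0,0,0,0,30]]'
```

```text
clock: 11.3
eef_pos: [491.9, 61.7, 12.4]
eef_rot: [-3.141, -0.0, -0.016]
wrist_force: [0.7, -0.3, -2.3]
finger_gap: 54.5
clock: 11.5
eef_pos: [492.3, 61.6, 11.8]
eef_rot: [-3.141, -0.001, -0.016]
wrist_force: [-2.1, 1.1, 6.2]
finger_gap: 54.1
```

```bash
python3 -m jog '[[0,0,0,0,0,0,70],[0,0,0,0,0,0,70],[0,0,0,0,0,0,70],[0,0,-2,0,0,0,70],[0,0,-4,0,0,0,70],[0,0,-4,0,0,0,100],[3,0,0,0,0,0,100],[4,0,0,0,0,0,100]]'
python3 - <<'E'
from h import *
t=vision.camera("top"); s=vision.camera("scene")
crop(t,140,130,360,290,3.6,"pics/f1.png");crop(s,240,140,420,270,4.4,"pics/f2.png")
import meas
for ce,a,r in meas.panes(t): print(ce.round(1),a,plane(t,[ce],14).round(1))
E
```

```text
clock: 12.3
eef_pos: [562.8, 60.2, 112.9]
eef_rot: [-3.141, -0.003, -0.016]
wrist_force: [0.5, 0.4, -0.1]
finger_gap: 86.6
[203.4 179.1] 122 [[602.2 366.5]]
[205.3 192.7] 122 [[558.9 360.7]]
[201.9 219.2] 125 [[475.1 371.5]]
[202.1 233.2] 126 [[430.9 371. ]]
[238.  256.9] 179 [[354.9 258.2]]
[ 67.3 321.5] 128 [[159. 803.]]
```

View pics/f2.png

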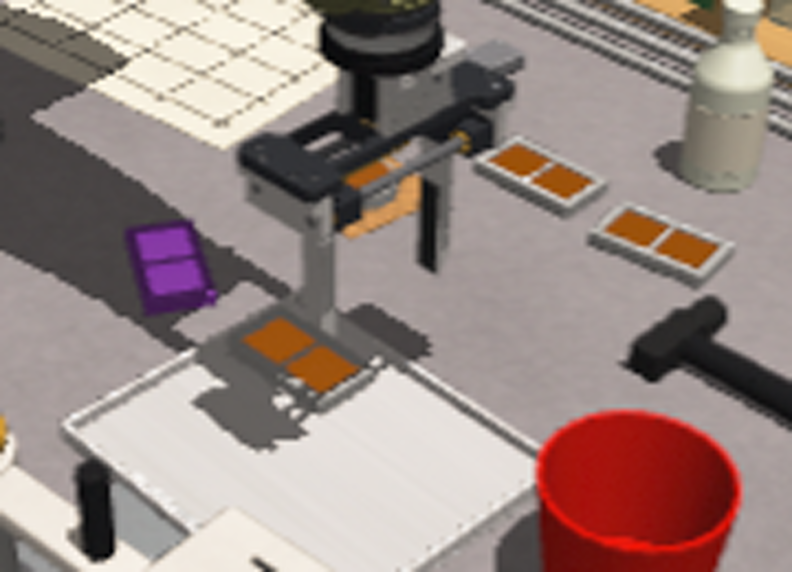

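```bash
python3 - <<'E'
from h import *
t=vision.camera("top"); s=vision.camera("scene")
a=cv2.resize(t["color"][165:230,135:220],None,fx=5,fy=5,interpolation=cv2.INTER_CUBIC)
b=cv2.resize(s["color"][130:195,380:430],None,fx=5,fy=5,interpolation=cv2.INTER_CUBIC)
cv2.imwrite("pics/g1.png",np.hstack([a,b]))
E
```

```text
(no output)
```

View pics/g1.png

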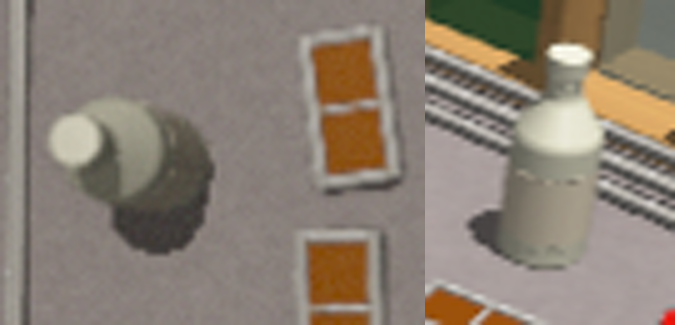

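```bash
python3 - <<'E'
from h import *
t=vision.camera("top"); s=vision.camera("scene")
print(plane(t,[(150.2,193)],160),plane(s,[(380+(570-425)/5,130+52/5)],160),plane(s,[(380+118/5,130+245/5)],0))
print("shoulder", [plane(t,[(135+122/5,165+148/5)],z) for z in (90,110)])
# top of the body cylinder (shoulder) height from scene: left edge row 155..170
P=plane(t,[(150.2,193)],160)[0]
print([(z,(proj(s,[[P[0],P[1],z]])[0]-[380,130])*5+[425,0]) for z in (0,80,100,110,120,130)])
E
```

```text
[[546.64443172 485.03224622]] [[550.95031993 488.69873027]] [[551.40910658 491.62644023]]
shoulder [array([[548.29298583, 481.94420814]]), array([[546.36665189, 475.23122297]])]
[(0, array([532.33403172, 245.93972146])), (80, array([546.47227038, 152.04075273])), (100, array([550.16489555, 127.5824336 ])), (110, array([552.03615907, 115.19839857])), (120, array([553.92437533, 102.70923152])), (130, array([555.82978938,  90.11348705]))]
```

```bash
python3 -m jog '[[0.4,-3.7,0,0,0,0,100],[0.4,-3.7,0,0,0,0,100],[0.4,-3.7,0,0,0,0,100],[0.4,-3.7,0,0,0,0,100],[0.4,-3.7,0,0,0,0,100],[0.4,-3.7,0,0,0,0,100],[0.4,-3.7,0,0,0,0,100],[0.4,-2.9,0,0,0,-0.14,100]]'
python3 -m jog '[[0,0,0,0,0,0,100],[0,0,0,0,0,0,100]]'
python3 go.py 593 355 4 0.136
python3 - <<'E'
from h import *
s=vision.camera("scene");crop(s,300,100,460,230,5,"pics/i1.png")
E
```

```text
clock: 13.4
eef_pos: [597.6, 349.4, 111.0]
eef_rot: [-3.141, 0.0, 0.125]
wrist_force: [0.5, -0.3, -0.7]
finger_gap: 93.9
clock: 13.6
eef_pos: [597.7, 347.5, 110.5]
eef_rot: [3.141, 0.0, 0.123]
wrist_force: [-0.8, 0.1, 0.7]
finger_gap: 94.0
13.6 [597.7 347.5 110.5] [3.141 0.    0.123] F [-0.8  0.1  0.7] M [ 0.02  0.04 -0.01] gap 94.0
shift cm [-0.37 -0.8  10.65] then rz -0.013 tilt [-4.e-04 -3.e-04 -1.e+00]
```

View pics/i1.png

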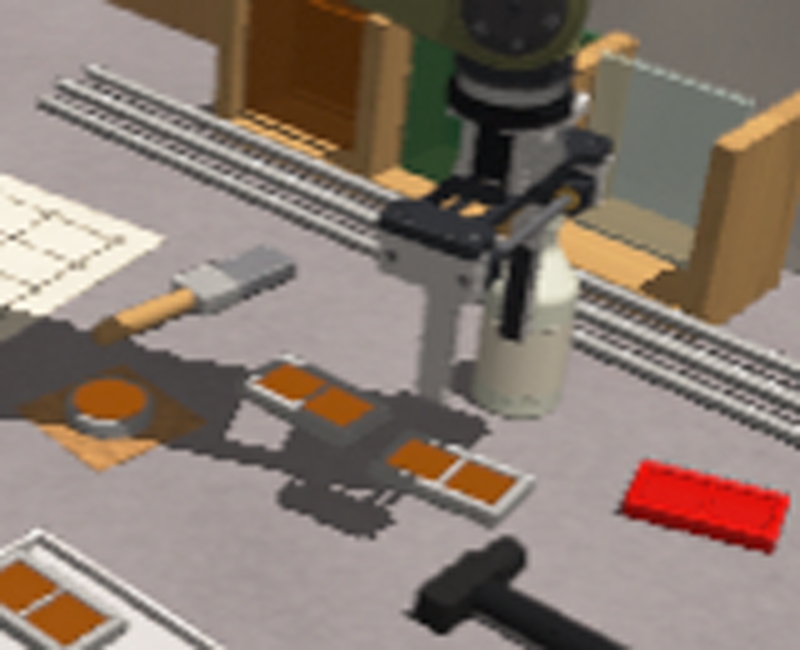

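```bash
python3 -m jog '[[-0.3,-0.6,2,0,0,-0.013,100],[0,0,3,0,0,0,100],[0,0,2,0,0,0,100]]'
python3 -m jog '[[0,0,2,0,0,0,100],[0,0,1,0,0,0,100],[0,0,0.4,0,0,0,100],[0,0,0,0,0,0,100]]'
python3 go.py 593 355 5 0.136
```

```text
clock: 13.95
eef_pos: [594.2, 351.5, 39.3]
eef_rot: [3.141, 0.001, 0.134]
wrist_force: [-0.4, -0.2, -1.2]
finger_gap: 94.2
clock: 14.35
eef_pos: [594.9, 352.6, 7.1]
eef_rot: [-3.142, -0.0, 0.136]
wrist_force: [0.4, -0.6, -0.4]
finger_gap: 93.7
14.35 [594.9 352.6   7.1] [-3.142 -0.     0.136] F [ 0.4 -0.6 -0.4] M [-0.07  0.    0.03] gap 93.7
shift cm [-0.16 -0.26  0.21] then rz -0.000 tilt [ 2.e-04  1.e-04 -1.e+00]
```

```bash
python3 -m jog '[[0,0,0.1,0,0,0,60],[0,0,0,0,0,0,40],[0,0,0,0,0,0,30],[0,0,0,0,0,0,30],[0,0,0,0,0,0,30],[0,0,0,0,0,0,30],[0,0,0,0,0,0,30],[0,0,0,0,0,0,30]]'
python3 -m jog '[[0,0,-1,0,0,0,30],[0,0,-3,0,0,0,30],[0,0,-3,0,0,0,30],[0,0,0,0,0,0.076,30],[0,0,0,0,0,0.076,30],[0,4,0,0,0,0,30],[0,4,0,0,0,0,30],[0,4,0,0,0,0,30]]'
```

```text
clock: 15.15
eef_pos: [594.8, 353.2, 5.9]
eef_rot: [-3.141, -0.0, 0.137]
wrist_force: [-1.2, 1.3, 3.6]
finger_gap: 54.4
clock: 15.95
eef_pos: [592.3, 231.5, 75.7]
eef_rot: [3.141, 0.001, -0.015]
wrist_force: [0.8, -0.1, -1.9]
finger_gap: 54.3
```

```bash
python3 -m jog '[[0.7,3.4,0,0,0,0,30],[0.7,3.4,0,0,0,0,30],[0.7,3.4,0,0,0,0,30],[0.7,3.4,0,0,0,0,30],[0.7,3.4,0,0,0,0,30],[0,0,0,0,0,0,30],[0,0,0,0,0,0,30]]'
python3 go.py 629 59 12.4 -0.016
python3 - <<'E'
from h import *
t=vision.camera("top"); s=vision.camera("scene")
crop(t,140,130,360,290,3.6,"pics/j1.png");crop(s,240,140,420,270,4.4,"pics/j2.png")
E
```

```text
clock: 16.65
eef_pos: [625.1, 62.0, 75.7]
eef_rot: [3.141, 0.001, -0.017]
wrist_force: [-0.2, -0.3, -0.7]
finger_gap: 53.8
16.65 [625.1  62.   75.7] [ 3.141e+00  1.000e-03 -1.700e-02] F [-0.2 -0.3 -0.7] M [ 0.08 -0.02  0.02] gap 53.8
shift cm [0.4  0.29 6.33] then rz -0.001 tilt [-6.e-04 -1.e-04 -1.e+00]
```

View pics/j2.png

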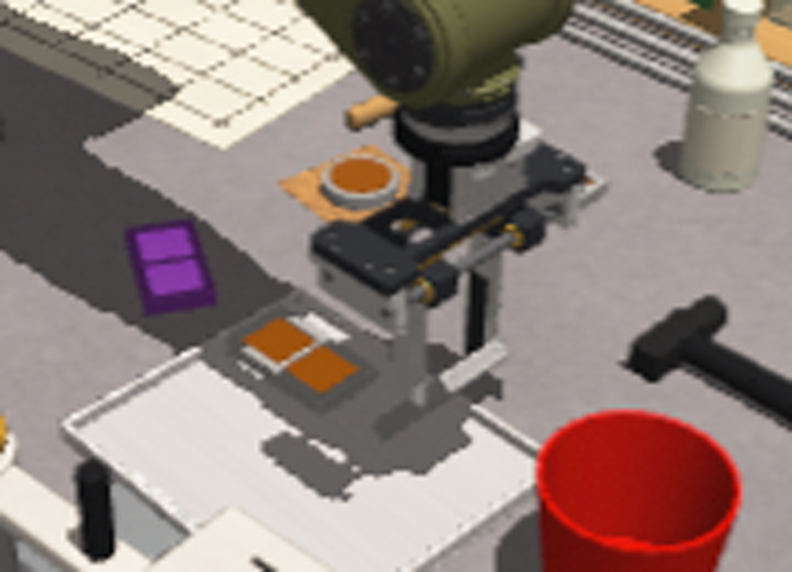

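```bash
python3 - <<'E'
from h import *
s=vision.camera("scene");t=vision.camera("top")
b=cv2.resize(s["color"][190:250,310:365],None,fx=9,fy=9,interpolation=cv2.INTER_CUBIC);cv2.imwrite("pics/k1.png",b)
E
```

```text
(no output)
```

View pics/k1.png

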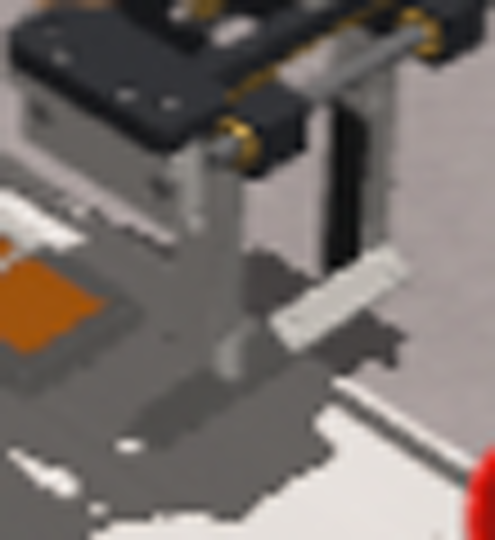

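View pics/j1.png

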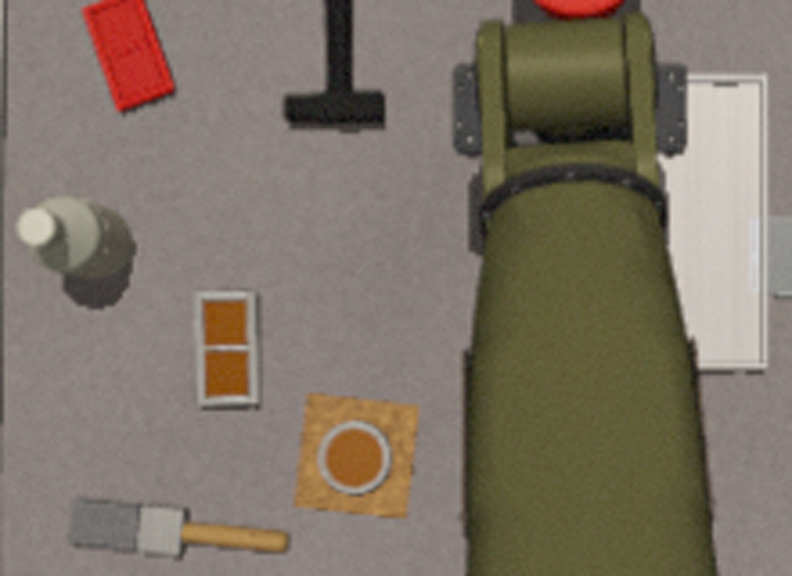

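The top of the pane isn't visible and only its raised far end face shows at about scene (345,222). The pane has pitched in the jaws because the grasp was 12 mm off-centre. Lowering it so the drooping near end meets the tray floor should turn it flat again, so I'll do that gently.

```bash
python3 -m jog '[[0.4,0.2,1.5,0,0,0,30],[0,0,1,0,0,0,30],[0,0,0.5,0,0,0,30],[0,0,0.5,0,0,0,30]]' 25
python3 -m jog '[[0,0,0.5,0,0,0,30],[0,0,0.5,0,0,0,30],[0,0,0,0,0,0,30]]'
python3 -m jog '[[0,0,0.5,0,0,0,30],[0,0,0.5,0,0,0,30],[0,0,0,0,0,0,30]]'
```

```text
clock: 17.25
eef_pos: [629.5, 60.8, 40.0]
eef_rot: [-3.142, -0.0, -0.015]
wrist_force: [2.8, 0.6, 2.0]
finger_gap: 54.4
clock: 17.55
eef_pos: [628.7, 60.5, 29.6]
eef_rot: [3.142, 0.002, -0.015]
wrist_force: [-0.6, 0.2, -0.7]
finger_gap: 54.7
clock: 17.85
eef_pos: [628.8, 60.5, 19.7]
eef_rot: [3.141, 0.001, -0.015]
wrist_force: [-0.7, 0.7, 0.2]
finger_gap: 54.2
```

```bash
python3 - <<'E'
from h import *
s=vision.camera("scene")
b=cv2.resize(s["color"][190:250,290:365],None,fx=9,fy=9,interpolation=cv2.INTER_CUBIC);cv2.imwrite("pics/l1.png",b)
E
```

```text
(no output)
```

View pics/l1.png

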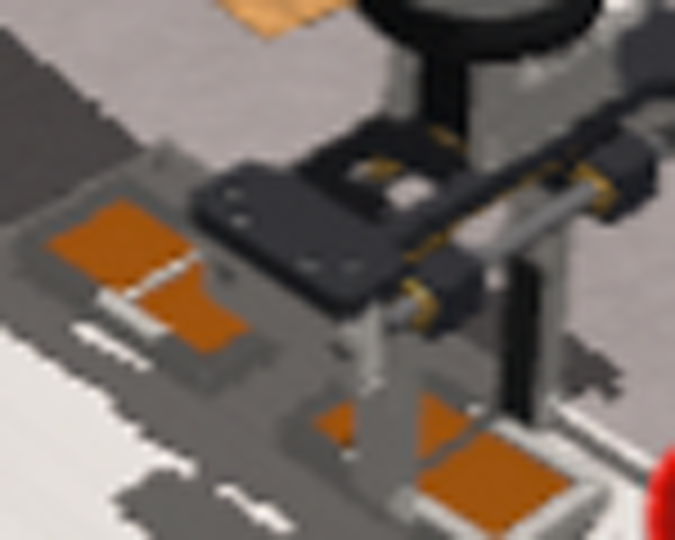

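```bash
python3 -m jog '[[0,0,0.4,0,0,0,30],[0,0,0.2,0,0,0,30],[0,0,0.1,0,0,0,30],[0,0,0,0,0,0,30]]'
python3 -m jog '[[0,0,0,0,0,0,60],[0,0,0,0,0,0,70],[0,0,0,0,0,0,70],[0,0,0,0,0,0,70]]'
python3 -m jog '[[0,0,-2,0,0,0,70],[0,0,-4,0,0,0,70],[0,0,-4,0,0,0,100],[-3,-3,0,0,0,0,100],[-3,-4,0,0,0,0,100],[-3,-4,0,0,0,0,100],[-3,-4,0,0,0,0,100],[-2,-4,0,0,0,0,100]]'
python3 - <<'E'
from h import *
t=vision.camera("top"); s=vision.camera("scene")
crop(t,140,130,360,290,3.6,"pics/m1.png");crop(s,240,140,420,270,4.4,"pics/m2.png")
import meas
for c,z in((t,14),(s,14)):
  for ce,a,r in meas.panes(c):
    if ce[1]>150: print(ce.round(1),a,plane(c,[ce],14).round(1),plane(c,[ce],20).round(1))
E
```

```text
clock: 18.3
eef_pos: [629.8, 60.5, 15.9]
eef_rot: [3.142, -0.002, -0.015]
wrist_force: [-9.3, -0.7, 23.4]
finger_gap: 54.8
clock: 18.7
eef_pos: [629.1, 60.5, 13.3]
eef_rot: [-3.142, 0.001, -0.015]
wrist_force: [0.5, 0.2, -0.4]
finger_gap: 65.9
clock: 19.5
eef_pos: [490.3, 254.0, 113.7]
eef_rot: [3.142, 0.0, -0.015]
wrist_force: [0.3, -0.0, 0.5]
finger_gap: 93.7
[299.9 164. ] 118 [[644.7  59.2]] [[643.7  59.1]]
[300.  177.9] 119 [[600.1  59.6]] [[599.3  59.5]]
[300.  205.4] 129 [[512.9  61.2]] [[512.5  61.2]]
[300.  219.5] 132 [[468.3  62. ]] [[468.1  61.9]]
[ 67.2 322.2] 120 [[156.8 803.2]] [[157.9 800. ]]
[357.6 176.1] 52 [[433.3 369.4]] [[439.1 362.1]]
[321.8 179.5] 89 [[357.5 260.3]] [[363.8 253.8]]
[367.1 180.9] 55 [[477.6 369.8]] [[483.  362.5]]
[303.  216.9] 81 [[465.8  65.9]] [[471.3  60.9]]
[312.7 223.3] 87 [[510.   65.7]] [[515.2  60.7]]
[333.3 237. ] 100 [[598.8  64.9]] [[603.3  59.9]]
[344.3 244.3] 107 [[643.1  64.5]] [[647.3  59.5]]
```

View pics/m1.png

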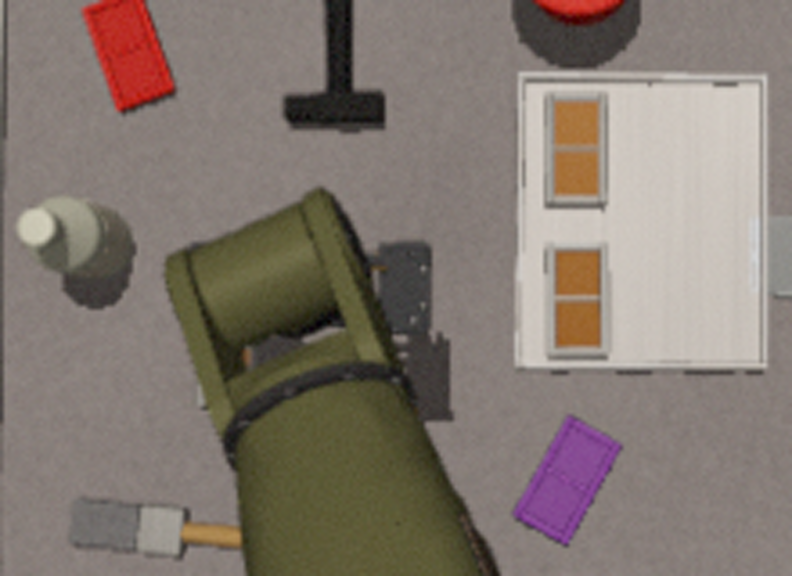

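View pics/m2.png

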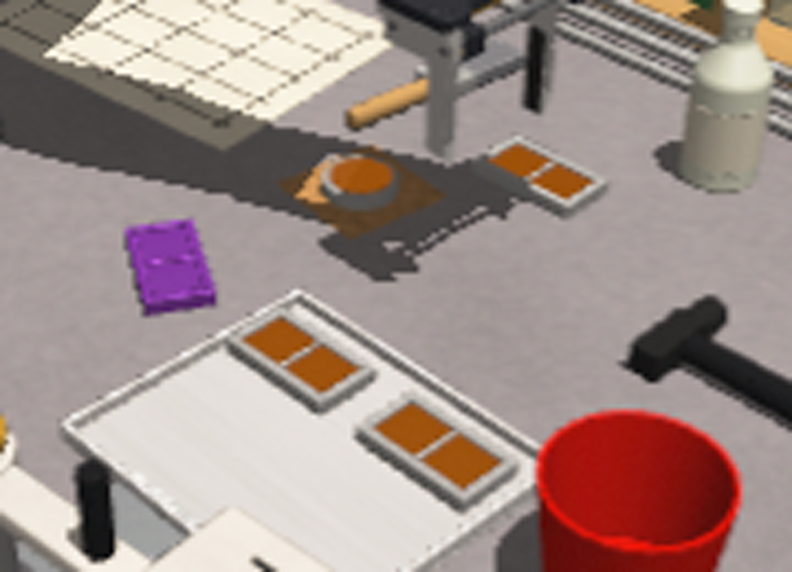

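```bash
python3 -m jog '[[-1,-3.9,0,0,0,-0.024,100],[-1,-3.9,0,0,0,0,100],[-1.4,-3.8,0,0,0,0,100],[0,0,0,0,0,0,100],[0,0,0,0,0,0,100]]'
python3 go.py 454.5 370.5 5 0.009
python3 - <<'E'
from h import *
import meas
s=vision.camera("scene")
for ce,a,r in meas.panes(s):
    if ce[1]>150: print(ce.round(1),a,plane(s,[ce],14).round(1))
E
```

```text
clock: 20.1
eef_pos: [458.0, 368.5, 113.3]
eef_rot: [3.141, 0.0, 0.01]
wrist_force: [0.1, -0.2, 0.3]
finger_gap: 94.0
20.1 [458.  368.5 113.3] [3.141 0.    0.01 ] F [ 0.1 -0.2  0.3] M [ 0.01 -0.   -0.02] gap 94.0
shift cm [-0.35 -0.21 10.83] then rz 0.001 tilt [-4.e-04 -5.e-04 -1.e+00]
[357.5 176. ] 54 [[432.7 369.6]]
[321.5 179.4] 82 [[356.2 260.1]]
[367.1 180.9] 55 [[477.6 369.8]]
[303.  216.9] 81 [[465.8  65.9]]
[312.7 223.3] 87 [[510.   65.7]]
[333.3 237. ] 100 [[598.8  64.9]]
[344.3 244.3] 107 [[643.1  64.5]]
```

```bash
python3 -m jog '[[-0.3,-0.2,3,0,0,0,100],[0,0,4,0,0,0,100],[0,0,2.5,0,0,0,100],[0,0,1,0,0,0,90],[0,0,0.2,0,0,0,90],[0,0,0,0,0,0,90]]' 40
python3 -m jog '[[0,0,0,0,0,0,60],[0,0,0,0,0,0,40],[0,0,0,0,0,0,30],[0,0,0,0,0,0,30],[0,0,0,0,0,0,30],[0,0,0,0,0,0,30],[0,0,0,0,0,0,30]]' 45
```

```text
clock: 20.75
eef_pos: [455.9, 370.4, 7.7]
eef_rot: [-3.141, -0.001, 0.008]
wrist_force: [0.4, 0.7, 0.8]
finger_gap: 85.1
clock: 21.45
eef_pos: [455.2, 370.6, 7.0]
eef_rot: [-3.141, -0.0, 0.009]
wrist_force: [-1.9, -0.5, 5.3]
finger_gap: 54.0
```

```bash
python3 -m jog '[[0,0,-1,0,0,0,30],[0,0,-3,0,0,0,30],[0,0,-3,0,0,0.025,30],[0.4,4,0,0,0,0,30],[0.4,4,0,0,0,0,30],[0.4,4,0,0,0,0,30],[0.4,4,0,0,0,0,30],[0.4,4,0,0,0,0,30]]'
python3 -m jog '[[0.3,4,0,0,0,0,30],[0.3,4,0,0,0,0,30],[0.3,4,0,0,0,0,30],[0.3,4,0,0,0,0,30],[0.3,4,0,0,0,0,30],[0,0.5,0,0,0,0,30],[0,0,0,0,0,0,30]]'
python3 go.py 494 -36 12.5 -0.016
python3 - <<'E'
from h import *
s=vision.camera("scene")
b=cv2.resize(s["color"][180:280,240:380],None,fx=5,fy=5,interpolation=cv2.INTER_CUBIC);cv2.imwrite("pics/n1.png",b)
E
```

```text
clock: 22.25
eef_pos: [471.6, 168.7, 77.1]
eef_rot: [-3.142, -0.0, -0.016]
wrist_force: [0.1, -0.6, -1.8]
finger_gap: 54.2
clock: 22.95
eef_pos: [483.4, -35.7, 76.9]
eef_rot: [-3.142, 0.0, -0.018]
wrist_force: [-0.1, 1.3, -1.6]
finger_gap: 54.1
22.95 [483.4 -35.7  76.9] [-3.142  0.    -0.018] F [-0.1  1.3 -1.6] M [0.08 0.02 0.03] gap 54.1
shift cm [1.06 0.01 6.44] then rz -0.002 tilt [ 0.e+00  1.e-04 -1.e+00]
```

View pics/n1.png

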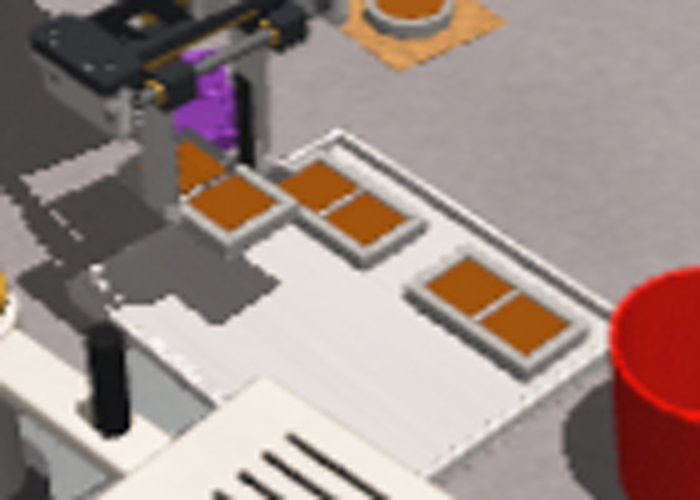

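```bash
python3 -m jog '[[1,0,3,0,0,0,30],[0,0,2,0,0,0,30],[0,0,0.9,0,0,0,30],[0,0,0.2,0,0,0,30],[0,0,0,0,0,0,30]]'
python3 -m jog '[[0,0,0.15,0,0,0,30],[0,0,0,0,0,0,30]]'
python3 -m jog '[[0,0,0.1,0,0,0,30],[0,0,0,0,0,0,30]]'
```

```text
clock: 23.5
eef_pos: [493.7, -34.6, 16.2]
eef_rot: [3.142, -0.0, -0.015]
wrist_force: [0.4, 0.7, -1.7]
finger_gap: 54.6
clock: 23.7
eef_pos: [493.8, -35.1, 14.8]
eef_rot: [3.141, -0.001, -0.016]
wrist_force: [0.1, -0.1, -1.8]
finger_gap: 54.4
clock: 23.9
eef_pos: [493.5, -35.2, 13.3]
eef_rot: [3.142, -0.0, -0.016]
wrist_force: [0.3, 0.0, -1.5]
finger_gap: 54.4
```

```bash
python3 -m jog '[[0,0,0.1,0,0,0,30],[0,0,0,0,0,0,30]]'
python3 -m jog '[[0,0,0,0,0,0,70],[0,0,0,0,0,0,70],[0,0,0,0,0,0,70],[0,0,-2,0,0,0,70],[0,0,-4,0,0,0,70],[0,0,-4,0,0,0,70],[-2,2,-3,0,0,0,70],[-3,2,-3,0,0,0,70]]'
python3 -m jog '[[-2,0,-2,0,0,0,70],[-2,2,-2,0,0,0,70],[-2,2,0,0,0,0,70],[0,0,0,0,0,0,70]]'
python3 - <<'E'
from h import *
t=vision.camera("top"); s=vision.camera("scene")
crop(t,140,130,360,290,3.6,"pics/o1.png");crop(s,200,160,400,310,4,"pics/o2.png")
import meas
for c in (t,s):
  for ce,a,r in meas.panes(c):
    if ce[1]>150: print(ce.round(1),a,plane(c,[ce],14).round(1),plane(c,[ce],20).round(1))
E
```

```text
clock: 24.1
eef_pos: [493.7, -35.2, 13.0]
eef_rot: [3.142, -0.0, -0.016]
wrist_force: [-5.0, 1.3, 11.3]
finger_gap: 54.4
clock: 24.9
eef_pos: [442.7, -74.6, 173.4]
eef_rot: [3.141, -0.001, -0.015]
wrist_force: [0.4, -0.7, 0.7]
finger_gap: 65.7
clock: 25.3
eef_pos: [381.0, -114.7, 212.8]
eef_rot: [3.141, -0.001, -0.018]
wrist_force: [0.2, 0.2, 0.1]
finger_gap: 65.7
[299.9 164. ] 119 [[644.7  59.1]] [[643.7  59. ]]
[300.  177.9] 117 [[600.2  59.6]] [[599.4  59.5]]
[300.  205.5] 132 [[512.5  61.2]] [[512.1  61.1]]
[331. 205.] 121 [[512.2 -36.7]] [[511.8 -36.3]]
[300.  219.5] 131 [[468.2  62. ]] [[468.   61.9]]
[331. 219.] 121 [[468.  -35.6]] [[467.8 -35.3]]
[238.  256.9] 179 [[354.9 258.2]] [[355.1 257.3]]
[ 67.2 322.3] 121 [[156.8 803.4]] [[157.9 800.1]]
[ 80.5 310. ] 52 [[195.1 760. ]] [[196.1 756.9]]
[ 80.8 322.9] 41 [[154.7 758.8]] [[155.9 755.7]]
[321.5 179.4] 82 [[356.2 260.1]] [[362.5 253.6]]
[303.  216.9] 81 [[465.8  65.9]] [[471.3  60.9]]
[312.7 223.3] 87 [[510.   65.7]] [[515.2  60.7]]
[279.6 231.2] 93 [[466.5 -31.6]] [[472.  -35.8]]
[289.3 238.3] 98 [[510.9 -32. ]] [[516.  -36.2]]
[333.3 237. ] 100 [[598.8  64.9]] [[603.3  59.9]]
[344.2 244.3] 108 [[643.   64.4]] [[647.1  59.4]]
```

View pics/o1.png

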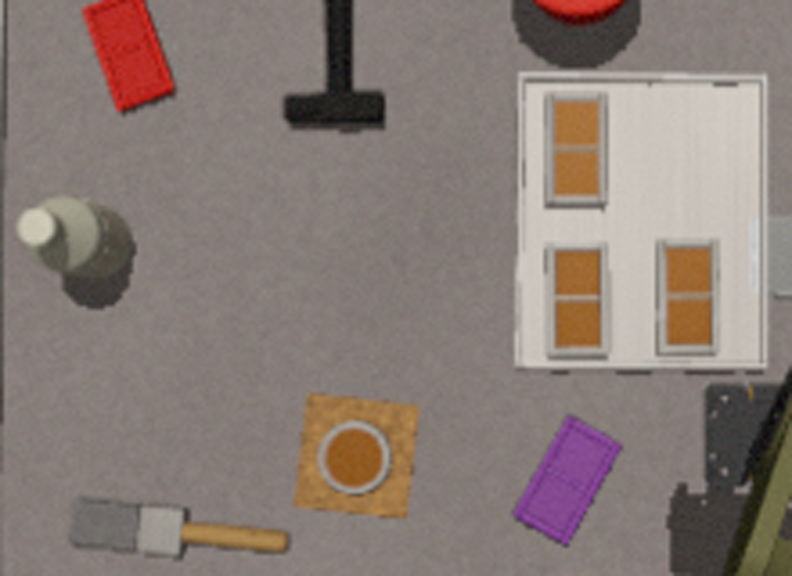

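View pics/o2.png

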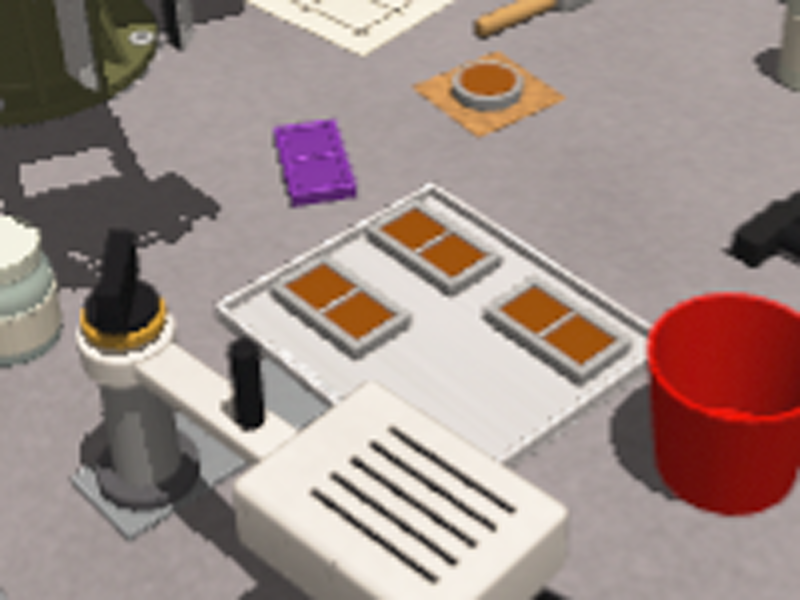

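```bash
python3 -m jog '[[3,1,-3,0,0,0,65],[3.2,1.3,0,0,0,0,65],[3.2,1.3,0,0,0,0,65],[3.2,1.3,0,0,0,0,65],[3.2,1.3,0,0,0,0,65],[3.2,1.3,0,0,0,0,65],[3.2,1.3,0,0,0,0,65],[3.2,1.3,0,0,0,0,65]]'
python3 -m jog '[[0,0,0,0,0,-0.07,65],[0,0,0,0,0,0,65],[0,0,0,0,0,0,65]]'
python3 go.py 637 -225 155 0.055
python3 - <<'E'
from h import *
t=vision.camera("top"); s=vision.camera("scene")
crop(s,200,160,360,290,5,"pics/p2.png")
E
```

```text
clock: 26.2
eef_pos: [636.4, -217.8, 240.9]
eef_rot: [-3.141, 0.001, -0.015]
wrist_force: [-0.3, 0.5, 0.3]
finger_gap: 60.7
clock: 26.5
eef_pos: [634.7, -217.6, 241.6]
eef_rot: [-3.141, 0.001, 0.053]
wrist_force: [-0.3, -0.1, 0.4]
finger_gap: 61.0
26.5 [ 634.7 -217.6  241.6] [-3.141e+00  1.000e-03  5.300e-02] F [-0.3 -0.1  0.4] M [0.04 0.03 0.01] gap 61.0
shift cm [0.2  0.75 8.66] then rz -0.002 tilt [-7.e-04  4.e-04 -1.e+00]
```

View pics/p2.png

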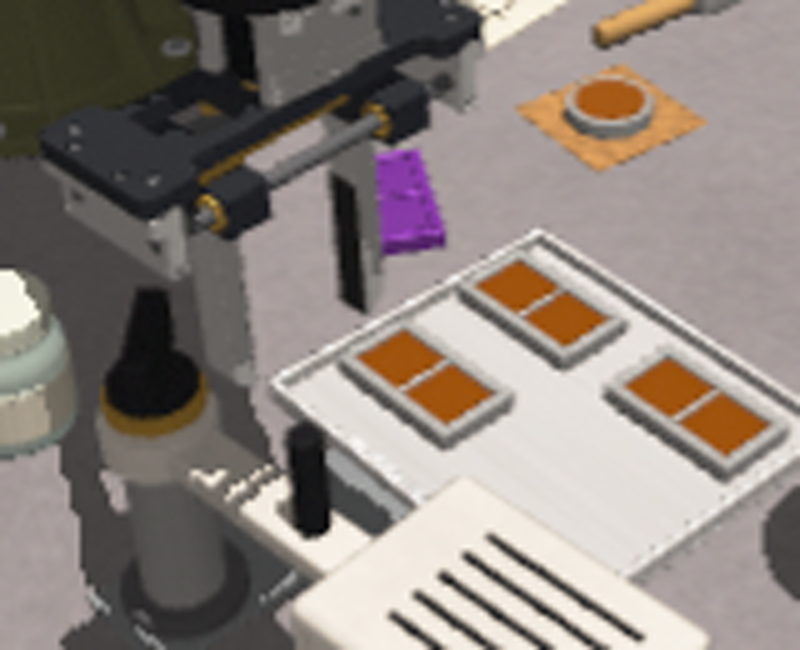

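```bash
python3 -m jog '[[0.2,0.7,3,0,0,0,65],[0,0,3,0,0,0,65],[0,0,2.5,0,0,0,65],[0,0,0,0,0,0,65]]' 20
python3 -m jog '[[0,0,0,0,0,0,40],[0,0,0,0,0,0,20],[0,0,0,0,0,0,10],[0,0,0,0,0,0,10],[0,0,0,0,0,0,10]]'
python3 go.py 637 -225 155 0.055
```

```text
clock: 27.0
eef_pos: [635.4, -224.6, 154.0]
eef_rot: [-3.139, 0.005, 0.053]
wrist_force: [-0.3, -0.1, -0.3]
finger_gap: 61.1
clock: 27.5
eef_pos: [637.0, -225.4, 157.7]
eef_rot: [3.141, -0.001, 0.054]
wrist_force: [-0.8, -0.2, -0.3]
finger_gap: 24.5
27.5 [ 637.  -225.4  157.7] [ 3.141e+00 -1.000e-03  5.400e-02] F [-0.8 -0.2 -0.3] M [0.05 0.05 0.  ] gap 24.5
shift cm [ 0.   -0.04  0.27] then rz -0.001 tilt [ 6.e-04 -3.e-04 -1.e+00]
```

```bash
python3 -m jog '[[0,0,0,0,0,0,10],[0,0,0,0,0,0,10],[0,0,0,0,0,0,10]]'
python3 - <<'E'
from h import *
s=st(); 
p=s["eef_pos"][:2]; P=np.array([520.5,-231.]); d=p-P; print(np.hypot(*d),np.arctan2(d[1],d[0]))
t=vision.camera("top");s=vision.camera("scene");crop(s,200,160,360,290,5,"pics/q2.png")
E
```

```text
clock: 27.8
eef_pos: [637.1, -225.1, 157.5]
eef_rot: [-3.141, -0.001, 0.054]
wrist_force: [-0.2, 3.2, 3.7]
finger_gap: 17.6
27.8 [ 637.1 -225.1  157.5] [-3.141e+00 -1.000e-03  5.400e-02] F [-0.2  3.2  3.7] M [ 0.71  0.04 -0.02] gap 17.6
116.73977188621325 0.050548491731533245
```

View pics/q2.png

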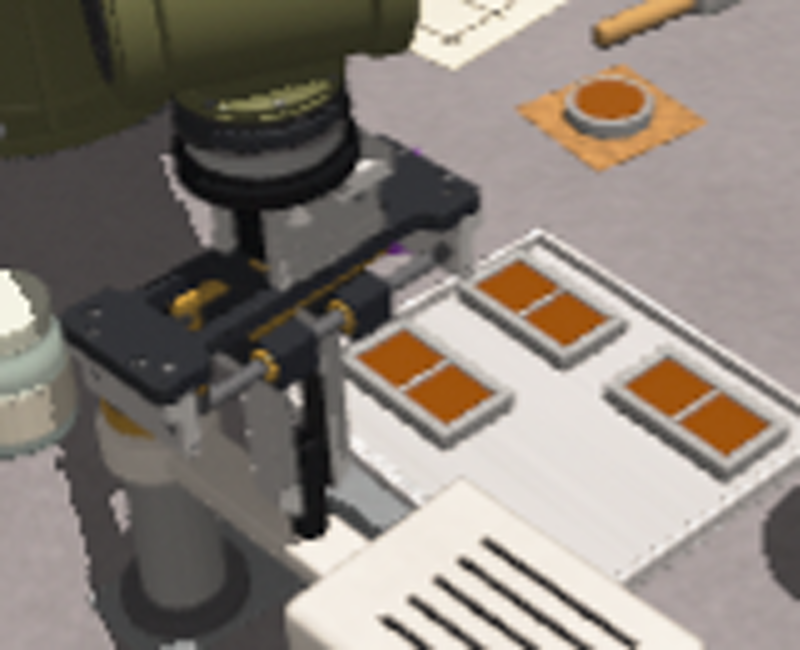

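```bash
python3 -m jog '[[-0.06,-1.15,0,0,0,-0.1,10],[-0.06,-1.15,0,0,0,-0.1,10],[-0.06,-1.15,0,0,0,-0.1,10],[-0.06,-1.15,0,0,0,-0.1,10],[-0.06,-1.15,0,0,0,-0.1,10],[-0.06,-1.15,0,0,0,-0.1,10],[-0.06,-1.15,0,0,0,-0.1,10],[-0.06,-1.15,0,0,0,-0.1,10]]'
python3 - <<'E'
from h import *
s=st(); 
p=s["eef_pos"][:2]; P=np.array([521,-231.]); d=p-P; print(np.hypot(*d),np.arctan2(d[1],d[0]))
E
```

```text
clock: 28.7
eef_pos: [598.3, -144.4, 157.4]
eef_rot: [3.139, -0.002, 0.858]
wrist_force: [8.1, 0.8, 0.7]
finger_gap: 17.6
28.7 [ 598.3 -144.4  157.4] [ 3.139e+00 -2.000e-03  8.580e-01] F [8.1 0.8 0.7] M [ 0.12 -1.45  0.12] gap 17.6
116.0428942003147 0.8418795147597681
```

```bash
python3 -m jog '[[-0.06,-1.15,0,0,0,-0.1,10],[-0.06,-1.15,0,0,0,-0.1,10],[-0.06,-1.15,0,0,0,-0.1,10],[-0.06,-1.15,0,0,0,-0.1,10],[-0.06,-1.15,0,0,0,-0.1,10],[-0.06,-1.15,0,0,0,-0.1,10]]'
python3 go.py 521 -116 157.4 1.571
python3 -m jog '[[-0.03,-0.6,0,0,0,-0.05,10],[0,-0.2,0,0,0,-0.02,10],[0,0,0,0,0,0,10]]'; python3 go.py 521 -116 157.4 1.571
```

```text
clock: 29.3
eef_pos: [535.6, -116.6, 157.4]
eef_rot: [3.139, -0.001, 1.459]
wrist_force: [7.1, 3.8, 0.9]
finger_gap: 17.3
29.3 [ 535.6 -116.6  157.4] [ 3.139e+00 -1.000e-03  1.459e+00] F [7.1 3.8 0.9] M [ 0.6  -1.18  0.24] gap 17.3
shift cm [-0.1  -1.46 -0.  ] then rz -0.112 tilt [ 2.5e-03  5.0e-04 -1.0e+00]
clock: 29.6
eef_pos: [527.0, -116.2, 157.4]
eef_rot: [3.141, -0.001, 1.525]
wrist_force: [-2.0, 7.7, 4.6]
finger_gap: 17.6
29.6 [ 527.  -116.2  157.4] [ 3.141e+00 -1.000e-03  1.525e+00] F [-2.   7.7  4.6] M [1.22 0.2  0.12] gap 17.6
shift cm [-0.01 -0.6  -0.  ] then rz -0.046 tilt [ 3.e-04  9.e-04 -1.e+00]
```

Keep pushing in small steps until the force rises at the stop.

```bash
for i in 1; do python3 -m jog '[[0,-0.3,0,0,0,-0.02,10],[0,0,0,0,0,0,10]]'; done; python3 -m jog '[[0,-0.3,0,0,0,-0.02,10],[0,0,0,0,0,0,10]]';  python3 -m jog '[[0,-0.2,0,0,0,0,10],[0,0,0,0,0,0,10]]'
```

```text
clock: 29.8
eef_pos: [525.7, -116.2, 157.4]
eef_rot: [3.137, -0.0, 1.545]
wrist_force: [14.7, 6.3, -3.8]
finger_gap: 17.4
clock: 30.0
eef_pos: [525.2, -116.4, 157.5]
eef_rot: [3.13, 0.0, 1.565]
wrist_force: [40.4, 3.9, -17.3]
finger_gap: 18.7
clock: 30.2
eef_pos: [523.3, -116.3, 157.4]
eef_rot: [3.13, 0.0, 1.564]
wrist_force: [40.1, 3.0, -17.5]
finger_gap: 22.8
```

```bash
python3 -m jog '[[0,0.4,0,0,0,0,25],[0,0,0,0,0,0,40],[0,0,0,0,0,0,50],[0,0,0,0,0,0,60],[0,0,0,0,0,0,65],[0,0,0,0,0,0,65]]'
python3 -m jog '[[0,0,-3,0,0,0,65],[0,0,-4,0,0,0,65],[0,0,-3,0,0,0,65],[-4,0,0,0,0,0,65],[-4,0,0,0,0,0,65],[-4,0,0,0,0,0,65],[-4,0,0,0,0,0,65],[-4,0,0,0,0,0,65]]'
python3 - <<'E'
from h import *
t=vision.camera("top"); s=vision.camera("scene")
crop(t,270,120,430,250,5,"pics/r1.png");crop(s,200,160,360,290,5,"pics/r2.png")
E
```

```text
clock: 30.8
eef_pos: [523.0, -116.7, 157.2]
eef_rot: [-3.142, 0.0, 1.564]
wrist_force: [-0.4, -0.3, -0.8]
finger_gap: 59.4
clock: 31.6
eef_pos: [521.3, -318.2, 257.2]
eef_rot: [3.142, 0.0, 1.564]
wrist_force: [-0.1, 0.6, 0.7]
finger_gap: 61.1
```

View pics/r1.png

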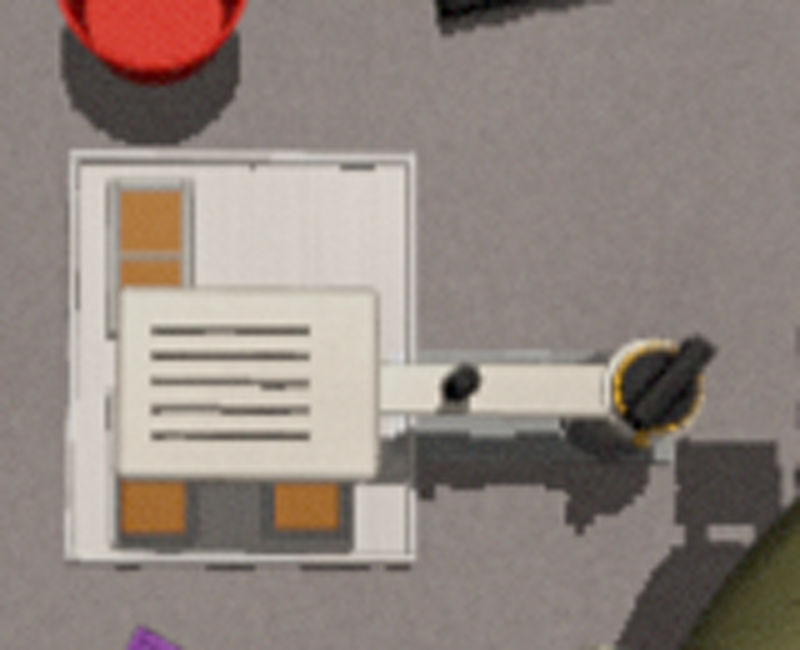

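View pics/r2.png

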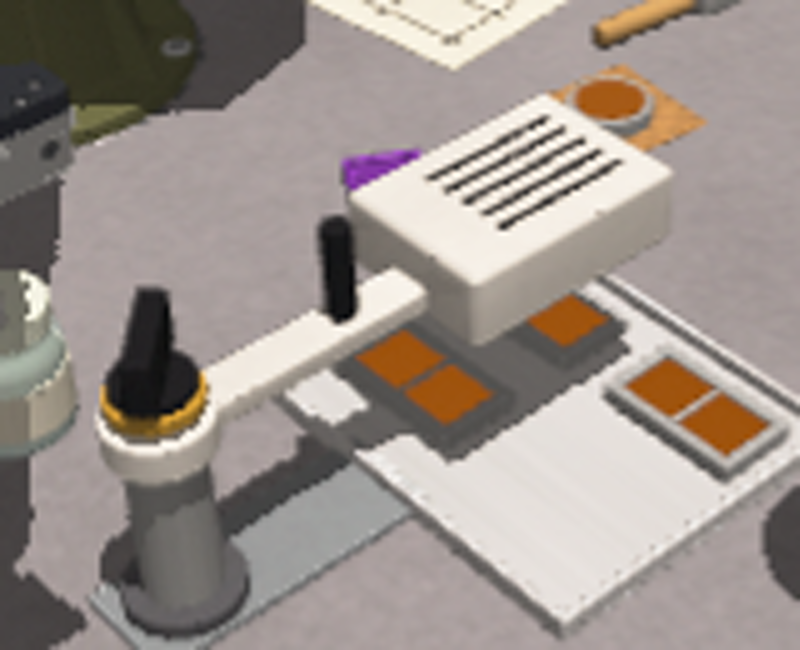

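```bash
python3 - <<'E'
from h import *
t=vision.camera("top"); s=vision.camera("scene")
P=np.array([522.5,-231]);u=np.array([.69,-.72])
o,d=ray(s,[(230,217.6)]);d=d[0]
for e in (P-30*u,):
    k=((e-o[:2])@d[:2])/(d[:2]@d[:2]); print("z far end",o[2]+k*d[2], (o+k*d)[:2],e)
for z in (180,186,192): print(z,proj(t,[[*(P+30*u),z],[*(P-30*u),z],[*P,z]]).round(1).tolist())
a=cv2.resize(t["color"][180:215,385:425],None,fx=14,fy=14,interpolation=cv2.INTER_CUBIC)
a=cv2.convertScaleAbs(a,alpha=3,beta=10)
b=cv2.resize(s["color"][210:250,215:245],None,fx=12,fy=12,interpolation=cv2.INTER_CUBIC); b=cv2.convertScaleAbs(b,alpha=3,beta=10)
h=480; cv2.imwrite("pics/s1.png",np.hstack([a[:h],b[:h]])[:, :800])
E
```

```text
z far end 188.93605806273308 [ 501.7829902  -209.43033209] [ 501.8 -209.4]
180 [[411.0, 188.5], [396.2, 203.6], [403.6, 196.0]]
186 [[411.5, 188.3], [396.6, 203.4], [404.1, 195.8]]
192 [[412.0, 188.1], [397.1, 203.3], [404.6, 195.7]]
```

View pics/s1.png

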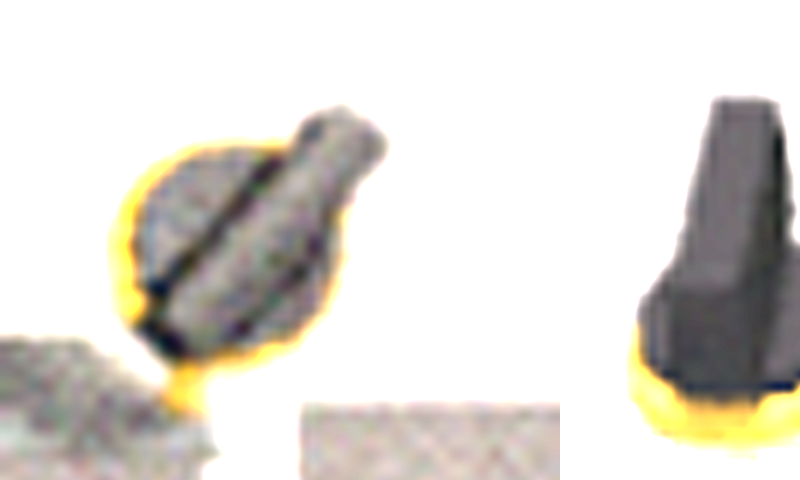

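```bash
python3 - <<'E'
from h import *
t=vision.camera("top"); s=vision.camera("scene")
for z in (184,187,190,193):
  a=plane(t,[(385+353/14,180+130/14),(385+185/14,180+325/14)],z);b=plane(s,[(215+155/12,210+285/12),(230.2,218.3)],z)
  for q in(a,b): print(z,q.mean(0).round(1),np.linalg.norm(q[0]-q[1]).round(1),np.arctan2(*(q[0]-q[1])[::-1]).round(3))
E
python3 go.py 522 -231 157 0
```

```text
184 [ 521.6 -231.8] 51.9 -0.742
184 [ 521.1 -226.2] 57.8 -0.699
187 [ 521.3 -231.1] 51.8 -0.742
187 [ 524.3 -228. ] 57.6 -0.699
190 [ 521.1 -230.5] 51.7 -0.742
190 [ 527.5 -229.7] 57.3 -0.699
193 [ 520.8 -229.8] 51.6 -0.742
193 [ 530.7 -231.5] 57.0 -0.699
31.9 [ 521.8 -315.7  257.2] [ 3.142 -0.     1.565] F [-0.3  1.1  0.2] M [-0.07 -0.06  0.06] gap 61.2
shift cm [ 8.47 -0.04 10.03] then rz 1.565 tilt [ 0.e+00  1.e-04 -1.e+00]
```

```bash
python3 -m jog '[[2.9,0,0,0,0,0,50],[2.9,0,0,0,0,0,50],[2.7,0.05,0,0,0,0,50],[0,0,0,0,0,-0.14,50],[0,0,0,0,0,-0.14,50],[0,0,0,0,0,-0.14,50],[0,0,0,0,0,-0.14,50],[0,0,0,0,0,-0.14,50]]' 20
python3 -m jog '[[0,0,0,0,0,-0.14,50],[0,0,0,0,0,-0.015,50],[0,0,0,0,0,0,50]]'
python3 go.py 522 -230.5 158 2.42
python3 - <<'E'
from h import *
s=vision.camera("scene")
crop(s,190,160,300,280,5,"pics/u2.png")
E
```

```text
clock: 32.7
eef_pos: [522.9, -230.3, 257.6]
eef_rot: [3.141, 0.001, 2.271]
wrist_force: [0.1, -0.2, 0.1]
finger_gap: 46.8
clock: 33.0
eef_pos: [522.9, -230.8, 257.4]
eef_rot: [3.141, 0.0, 2.417]
wrist_force: [-0.6, 0.8, 0.1]
finger_gap: 47.1
33.0 [ 522.9 -230.8  257.4] [3.141 0.    2.417] F [-0.6  0.8  0.1] M [-0.02 -0.14 -0.04] gap 47.1
shift cm [ 0.09 -0.04  9.94] then rz -0.003 tilt [ 3.e-04 -1.e-04 -1.e+00]
```

View pics/u2.png

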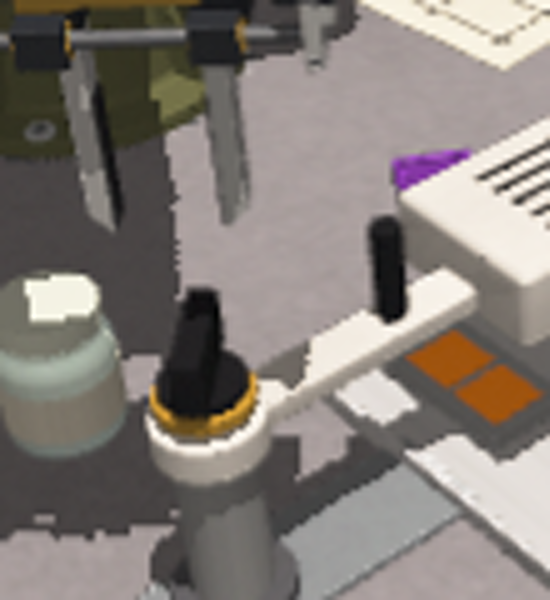

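```bash
python3 - <<'E'
from h import *
s=vision.camera("scene"); print(((proj(s,[[522.9,-230.8,257.4],[522.9,-230.8,187]])-[190,160])*5).round())
E
python3 -m jog '[[0,0,3,0,0,0,50],[0,0,3,0,0,0,50],[0,0,2,0,0,0,50],[0,0,1,0,0,0,50],[0,0,0,0,0,0,50]]'
```

```text
[[169. 214.]
 [189. 331.]]
clock: 33.6
eef_pos: [522.5, -231.3, 166.3]
eef_rot: [-3.141, -0.002, 2.418]
wrist_force: [-0.6, 1.2, 0.9]
finger_gap: 47.1
```

```bash
python3 -m jog '[[0,0,0.6,0,0,0,50],[0,0,0,0,0,0,30],[0,0,0,0,0,0,15],[0,0,0,0,0,0,10],[0,0,0,0,0,0,10],[0,0,0,0,0,0,10],[0,0,0,0,0,0,10]]' 10; python3 go.py 522 -230.5 158 2.42
python3 - <<'E'
from h import *
s=vision.camera("scene")
crop(s,190,160,300,280,5,"pics/v2.png")
E
```

```text
clock: 34.3
eef_pos: [523.4, -231.0, 161.5]
eef_rot: [3.14, 0.001, 2.419]
wrist_force: [2.8, 4.8, 1.1]
finger_gap: 16.3
34.3 [ 523.4 -231.   161.5] [3.140e+00 1.000e-03 2.419e+00] F [2.8 4.8 1.1] M [ 0.87 -0.82 -0.06] gap 16.3
shift cm [ 0.14 -0.06  0.35] then rz -0.001 tilt [ 1.5e-03  8.0e-04 -1.0e+00]
```

View pics/v2.png

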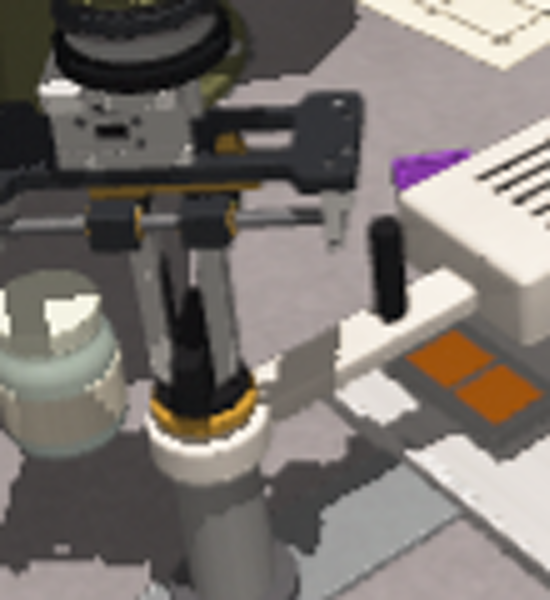

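```bash
python3 -m jog '[[0,0,0,0,0,0,10],[0,0,0,0,0,0,10],[0,0,0,0,0,0.08,10],[0,0,0,0,0,0.12,10],[0,0,0,0,0,0.12,10],[0,0,0,0,0,0.12,10],[0,0,0,0,0,0.12,10],[0,0,0,0,0,0.12,10]]' 50
python3 -c "
from h import *
st()"
python3 -m jog '[[0,0,0,0,0,0.12,10],[0,0,0,0,0,0.12,10],[0,0,0,0,0,0.06,10],[0,0,0,0,0,0,10]]'
python3 -c "
from h import *
st()"
```

```text
clock: 35.15
eef_pos: [522.9, -231.3, 161.5]
eef_rot: [3.141, -0.0, 1.734]
wrist_force: [-0.8, 2.3, 1.9]
finger_gap: 15.7
35.15 [ 522.9 -231.3  161.5] [ 3.141 -0.     1.734] F [-0.8  2.3  1.9] M [0.49 0.12 0.1 ] gap 15.7
clock: 35.55
eef_pos: [522.7, -231.3, 161.5]
eef_rot: [-3.141, -0.0, 1.438]
wrist_force: [-3.3, 4.4, 4.2]
finger_gap: 15.4
35.55 [ 522.7 -231.3  161.5] [-3.141 -0.     1.438] F [-3.3  4.4  4.2] M [ 0.74  0.62 -0.11] gap 15.4
```

```bash
cat > m.py <<'E'
from h import *
s=monitor.read_state();print("yaw %.3f Mz %.2f eff6 %.3f F %s gap %.1f"%(s["eef_rot"][2],s["moment"][2],s["effort"][5],s["wrist_force"].round(1),s["finger_gap"]))
E
python3 -m jog '[[0,0,0,0,0,0.05,10]]'>/dev/null; python3 m.py;python3 -m jog '[[0,0,0,0,0,0.05,10]]'>/dev/null; python3 m.py;python3 -m jog '[[0,0,0,0,0,0.05,10]]'>/dev/null; python3 m.py;python3 -m jog '[[0,0,0,0,0,0.05,10]]'>/dev/null; python3 m.py;python3 -m jog '[[0,0,0,0,0,0.05,10]]'>/dev/null; python3 m.py;python3 -m jog '[[0,0,0,0,0,0.05,10]]'>/dev/null; python3 m.py
```

```text
yaw 1.391 Mz 0.05 eff6 -1.661 F [-3.3  4.   5.4] gap 15.8
yaw 1.339 Mz 0.08 eff6 -1.062 F [-4.5  3.8  5.3] gap 15.5
yaw 1.289 Mz -0.01 eff6 -0.991 F [-4.6  3.   6.2] gap 15.6
yaw 1.239 Mz 0.07 eff6 -0.986 F [-4.9  4.7  6. ] gap 15.7
yaw 1.189 Mz 0.03 eff6 -0.986 F [-4.6  4.7  5.7] gap 15.6
yaw 1.139 Mz 0.05 eff6 -0.985 F [-5.6  4.6  5.5] gap 15.5
```

```bash

python3 -m jog '[[0,0,0,0,0,0.05,10]]'>/dev/null; python3 m.py;python3 -m jog '[[0,0,0,0,0,0.05,10]]'>/dev/null; python3 m.py;python3 -m jog '[[0,0,0,0,0,0.05,10]]'>/dev/null; python3 m.py;python3 -m jog '[[0,0,0,0,0,0.05,10]]'>/dev/null; python3 m.py;python3 -m jog '[[0,0,0,0,0,0.05,10]]'>/dev/null; python3 m.py;python3 -m jog '[[0,0,0,0,0,0.05,10]]'>/dev/null; python3 m.py
```

```text
yaw 1.089 Mz 0.06 eff6 -0.985 F [-5.8  5.1  5.9] gap 15.5
yaw 1.039 Mz -0.03 eff6 -0.985 F [-6.   4.1  6.3] gap 15.7
yaw 0.989 Mz 0.02 eff6 -0.984 F [-5.2  5.6  6.6] gap 15.8
yaw 0.939 Mz 0.06 eff6 -0.984 F [-7.3  4.8  6.8] gap 15.9
yaw 0.889 Mz -0.01 eff6 -0.983 F [-7.6  6.   7.3] gap 15.6
yaw 0.839 Mz 0.09 eff6 -0.983 F [-7.7  5.9  6.7] gap 15.4
```

```bash

python3 -m jog '[[0,0,0,0,0,0.05,10]]'>/dev/null; python3 m.py;python3 -m jog '[[0,0,0,0,0,0.05,10]]'>/dev/null; python3 m.py;python3 -m jog '[[0,0,0,0,0,0.05,10]]'>/dev/null; python3 m.py;python3 -m jog '[[0,0,0,0,0,0.05,10]]'>/dev/null; python3 m.py;python3 -m jog '[[0,0,0,0,0,0.05,10]]'>/dev/null; python3 m.py;python3 -m jog '[[0,0,0,0,0,0.05,10]]'>/dev/null; python3 m.py
```

```text
yaw 0.789 Mz 0.09 eff6 -0.983 F [-6.6  5.3  7.8] gap 15.5
yaw 0.739 Mz 0.09 eff6 -0.983 F [-8.2  6.4  7.3] gap 15.7
yaw 0.689 Mz 0.12 eff6 -0.982 F [-7.7  6.7  7.4] gap 15.7
yaw 0.639 Mz 0.08 eff6 -0.982 F [-7.5  6.5  8.2] gap 15.6
yaw 0.589 Mz 0.12 eff6 -0.982 F [-7.9  7.2  7.3] gap 15.6
yaw 0.539 Mz 0.05 eff6 -0.982 F [-8.7  7.9  8.3] gap 16.1
```

```bash

python3 -m jog '[[0,0,0,0,0,0.05,10]]'>/dev/null; python3 m.py;python3 -m jog '[[0,0,0,0,0,0.05,10]]'>/dev/null; python3 m.py;python3 -m jog '[[0,0,0,0,0,0.05,10]]'>/dev/null; python3 m.py;python3 -m jog '[[0,0,0,0,0,0.05,10]]'>/dev/null; python3 m.py;python3 -m jog '[[0,0,0,0,0,0.05,10]]'>/dev/null; python3 m.py
python3 - <<'E'
from h import *
s=vision.camera("scene")
b=cv2.resize(s["color"][205:265,205:265],None,fx=10,fy=10,interpolation=cv2.INTER_CUBIC)
cv2.imwrite("pics/w2.png",cv2.convertScaleAbs(b,alpha=1.6))
E
```

```text
yaw 0.489 Mz 0.51 eff6 -0.638 F [-9.2  8.   8.1] gap 15.5
yaw 0.440 Mz 0.54 eff6 -0.445 F [-8.4  8.5  7.7] gap 15.7
yaw 0.390 Mz 0.56 eff6 -0.470 F [-8.9  8.2  9.5] gap 15.4
yaw 0.340 Mz 0.58 eff6 -0.472 F [-9.   8.6  8.9] gap 15.7
yaw 0.290 Mz 0.58 eff6 -0.471 F [-8.   8.2  8.4] gap 15.8
```

View pics/w2.png

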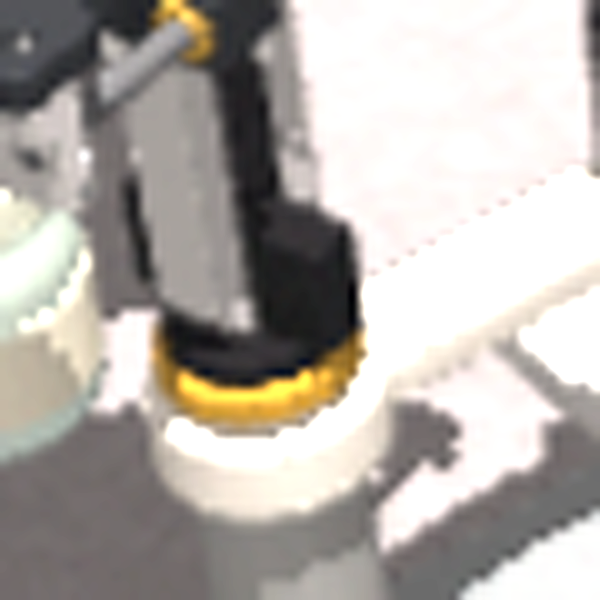

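The torque jumped between yaw 0.54 and 0.49, so the knob bit at about yaw 0.515. The target end yaw is therefore about -0.27. I'll stop a little short, then read the pointer from above.

```bash

python3 -m jog '[[0,0,0,0,0,0.05,10],[0,0,0,0,0,0.05,10],[0,0,0,0,0,0.05,10],[0,0,0,0,0,0.05,10]]'>/dev/null; python3 m.py;python3 -m jog '[[0,0,0,0,0,0.05,10],[0,0,0,0,0,0.05,10],[0,0,0,0,0,0.05,10],[0,0,0,0,0,0.05,10]]'>/dev/null; python3 m.py;python3 -m jog '[[0,0,0,0,0,0.05,10],[0,0,0,0,0,0.05,10],[0,0,0,0,0,0.02,10],[0,0,0,0,0,0,10]]'>/dev/null; python3 m.py; python3 -m jog '[[0,0,0,0,0,0,10]]' >/dev/null; python3 m.py
```

```text
yaw 0.090 Mz 0.55 eff6 -0.472 F [-9.6  9.6  8. ] gap 15.8
yaw -0.110 Mz 0.57 eff6 -0.473 F [-10.1  11.2   9.6] gap 15.8
yaw -0.229 Mz 0.50 eff6 0.860 F [-8.9 11.7  9.4] gap 15.6
yaw -0.228 Mz 0.51 eff6 0.492 F [-9.3 11.4  9.3] gap 15.7
```

```bash
python3 -m jog '[[0,0,0,0,0,0,30],[0,0,0,0,0,0,50],[0,0,0,0,0,0,50],[0,0,0,0,0,0,50]]'
python3 -m jog '[[0,0,-3,0,0,0,50],[0,0,-4,0,0,0,50],[0,0,-3,0,0,0,50],[-1.5,4,0,0,0,0,50],[-1.5,4,0,0,0,0,50],[-1.5,4,0,0,0,0,50],[-1.5,4,0,0,0,0,50],[0,0,0,0,0,0,50]]'
python3 - <<'E'
from h import *
t=vision.camera("top")
a=cv2.resize(t["color"][180:215,385:425],None,fx=14,fy=14,interpolation=cv2.INTER_CUBIC)
cv2.imwrite("pics/x1.png",cv2.convertScaleAbs(a,alpha=3,beta=10)); cv2.imwrite("pics/x0.png",t["color"])
E
```

```text
clock: 39.6
eef_pos: [522.8, -231.8, 161.1]
eef_rot: [3.141, -0.0, -0.231]
wrist_force: [0.1, -0.5, -0.3]
finger_gap: 44.3
clock: 40.4
eef_pos: [425.1, -377.0, 261.0]
eef_rot: [3.141, 0.0, -0.235]
wrist_force: [-1.0, -0.3, 0.8]
finger_gap: 46.9
```

View pics/x1.png

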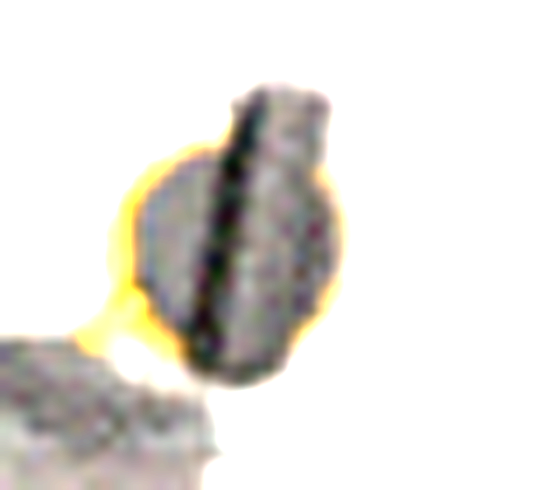

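View pics/x0.png

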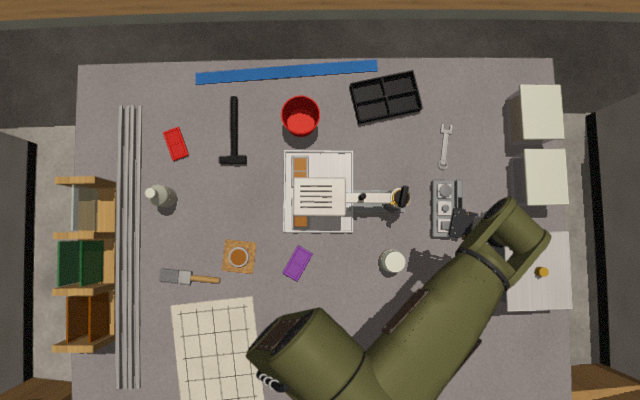

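```bash
python3 - <<'E'
from h import *
t=vision.camera("top")
ims=[cv2.imread(f"pics/{n}.png") for n in("top0","x0")]
for im in ims:
    hsv=cv2.cvtColor(im,cv2.COLOR_BGR2HSV)
    m=cv2.inRange(hsv,(10,110,60),(35,255,255)); sub=np.zeros_like(m); sub[185:215,385:420]=m[185:215,385:420]
    v,u=np.nonzero(sub); w=hsv[v,u,1].astype(float)
    xy=plane(t,np.c_[u,v],142)
    for C in ([521.5,-232.5],[520.5,-232.],[522,-231.5]):
        d=xy-C; r=np.hypot(*d.T); k=r>28.5
        a=np.arctan2(d[:,1],d[:,0]); 
        ak=np.unwrap(np.mod(a[k],2*np.pi)); 
        print(C,len(u),"r med",np.median(r).round(1),"tip n",k.sum(),"ang",ak.round(2),"rw",(np.sum(ak*(r[k]-27))/np.sum(r[k]-27)).round(3))
E
```

```text
[521.5, -232.5] 52 r med 24.0 tip n 6 ang [2.68 2.78 2.72 2.8  2.89 2.83] rw 2.79
[520.5, -232.0] 52 r med 23.9 tip n 5 ang [2.69 2.72 2.81 2.9  2.83] rw 2.797
[522, -231.5] 52 r med 23.3 tip n 7 ang [2.72 2.81 2.91 2.75 2.84 2.93 2.86] rw 2.83
[521.5, -232.5] 55 r med 24.3 tip n 10 ang [1.91 1.96 2.   2.   2.04 2.08 2.13 2.07 2.11 2.16] rw 2.053
[520.5, -232.0] 55 r med 24.0 tip n 8 ang [1.94 1.97 1.98 2.02 2.06 2.05 2.09 2.14] rw 2.036
[522, -231.5] 55 r med 23.5 tip n 8 ang [1.99 2.03 2.03 2.06 2.11 2.09 2.14 2.19] rw 2.082
```

The pointer moved from about 2.80 to 2.05 rad, so the collar reads about 0.745. That agrees with the wrist turn since the bite (0.72–0.77). It's about 0.04 short, so I'll regrasp at the same pose and add about 0.03.

```bash
python3 -m jog '[[1.5,-4,0,0,0,0,50],[1.5,-4,0,0,0,0,50],[1.5,-4,0,0,0,0,50],[1.5,-4,0,0,0,0,50],[0,0,0,0,0,0,50],[0,0,0,0,0,0,50]]'; python3 go.py 523 -231 161.5 -0.23
```

```text
clock: 41.1
eef_pos: [523.5, -230.0, 261.1]
eef_rot: [3.142, 0.0, -0.228]
wrist_force: [-0.2, 0.2, -1.0]
finger_gap: 47.1
41.1 [ 523.5 -230.   261.1] [ 3.142  0.    -0.228] F [-0.2  0.2 -1. ] M [0.01 0.01 0.01] gap 47.1
shift cm [-0.02  0.11  9.96] then rz 0.002 tilt [-1.e-04 -0.e+00 -1.e+00]
```

```bash
python3 -m jog '[[-0.1,0,3,0,0,0,50],[0,0,3,0,0,0,50],[0,0,2,0,0,0,50],[0,0,1.5,0,0,0,50],[0,0,0.4,0,0,0,50],[0,0,0,0,0,0,50]]' 15
python3 -m jog '[[0,0,0,0,0,0,30],[0,0,0,0,0,0,15],[0,0,0,0,0,0,10],[0,0,0,0,0,0,10],[0,0,0,0,0,0,10],[0,0,0,0,0,0,10]]'; python3 m.py
python3 -m jog '[[0,0,0,0,0,0,10],[0,0,0,0,0,0,10],[0,0,0,0,0,0,10]]' 50; python3 m.py
```

```text
clock: 41.7
eef_pos: [521.5, -231.7, 162.1]
eef_rot: [-3.142, 0.001, -0.232]
wrist_force: [-0.2, -0.6, 0.1]
finger_gap: 47.0
clock: 42.3
eef_pos: [522.2, -230.3, 162.5]
eef_rot: [-3.14, -0.0, -0.231]
wrist_force: [1.0, 7.4, 3.4]
finger_gap: 16.1
yaw -0.231 Mz 0.20 eff6 0.161 F [1.  7.4 3.4] gap 16.1
clock: 42.6
eef_pos: [522.2, -230.4, 162.6]
eef_rot: [-3.14, -0.0, -0.23]
wrist_force: [0.4, 6.8, 3.5]
finger_gap: 15.6
yaw -0.230 Mz 0.34 eff6 0.311 F [0.4 6.8 3.5] gap 15.6
```

```bash
python3 -m jog '[[0,0,0,0,0,0.02,10],[0,0,0,0,0,0.015,10],[0,0,0,0,0,0,10]]'; python3 m.py
python3 -m jog '[[0,0,0,0,0,0,30],[0,0,0,0,0,0,50],[0,0,0,0,0,0,50],[0,0,0,0,0,0,50]]'
python3 -m jog '[[0,0,-3,0,0,0,50],[0,0,-4,0,0,0,50],[0,0,-3,0,0,0,50],[-1.5,4,0,0,0,0,50],[-1.5,4,0,0,0,0,50],[-1.5,4,0,0,0,0,50],[-1.5,4,0,0,0,0,20],[0,0,0,0,0,0,0]]' 20
python3 - <<'E'
from h import *
t=vision.camera("top"); cv2.imwrite("pics/y0.png",t["color"])
s=vision.camera("scene"); cv2.imwrite("pics/y1.png",s["color"])
for n in("top0","x0","y0"):
    im=cv2.imread(f"pics/{n}.png")
    hsv=cv2.cvtColor(im,cv2.COLOR_BGR2HSV)
    m=cv2.inRange(hsv,(10,110,60),(35,255,255)); sub=np.zeros_like(m); sub[185:215,385:420]=m[185:215,385:420]
    v,u=np.nonzero(sub); xy=plane(t,np.c_[u,v],142)
    d=xy-[521.5,-232.5]; r=np.hypot(*d.T); k=r>28.5
    a=np.mod(np.arctan2(d[k,1],d[k,0]),2*np.pi);print(n,(np.sum(a*(r[k]-27))/np.sum(r[k]-27)).round(3))
E
```

```text
clock: 42.9
eef_pos: [522.2, -230.3, 162.5]
eef_rot: [-3.14, -0.0, -0.265]
wrist_force: [1.4, 7.2, 3.4]
finger_gap: 15.7
yaw -0.265 Mz 0.53 eff6 0.778 F [1.4 7.2 3.4] gap 15.7
clock: 43.3
eef_pos: [521.8, -231.5, 162.1]
eef_rot: [3.141, 0.0, -0.266]
wrist_force: [0.0, -0.3, -0.7]
finger_gap: 44.2
clock: 44.1
eef_pos: [419.1, -373.2, 262.0]
eef_rot: [3.141, 0.0, -0.271]
wrist_force: [0.4, 0.7, 0.3]
finger_gap: 34.2
top0 2.79
x0 2.053
y0 2.049
```

View pics/y1.png

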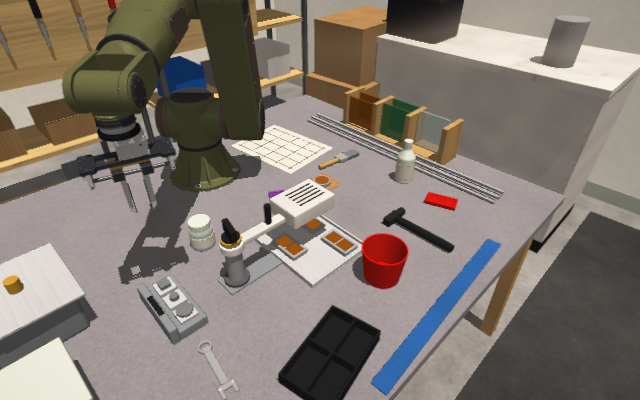

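```bash
python3 -m jog '[[0,0,0,0,0,-0.135,0],[0,0,0,0,0,-0.135,0],[0,0,0,0,0,0,0],[0,0,0,0,0,0,0]]'
python3 go.py 495 -390 80 0
```

```text
clock: 44.6
eef_pos: [422.4, -369.3, 262.2]
eef_rot: [-3.142, -0.0, 0.001]
wrist_force: [-0.2, 0.4, 0.3]
finger_gap: 0.2
44.6 [ 422.4 -369.3  262.2] [-3.142e+00 -0.000e+00  1.000e-03] F [-0.2  0.4  0.3] M [ 0.02  0.02 -0.  ] gap 0.2
shift cm [ 7.26  2.08 18.22] then rz 0.001 tilt [ 1.e-04  0.e+00 -1.e+00]
```

```bash
python3 -m jog '[[3.6,1,0,0,0,0,0],[3.6,1,1,0,0,0,0],[0,0,4,0,0,0,0],[0,0,4,0,0,0,0],[0,0,4,0,0,0,0],[0,0,4,0,0,0,0],[0,0,1,0,0,0,0],[0,0,0,0,0,0,0]]'
python3 -m jog '[[0,0,0,0,0,0,0]]'; python3 go.py 495 -390 52 0
python3 - <<'E'
from h import *
t=vision.camera("top"); s=vision.camera("scene")
crop(s,110,190,230,340,4,"pics/z1.png")
E
```

```text
clock: 45.4
eef_pos: [493.9, -389.2, 81.5]
eef_rot: [-3.14, 0.002, 0.002]
wrist_force: [0.1, 0.1, 0.8]
finger_gap: 0.7
clock: 45.5
eef_pos: [494.8, -390.2, 84.4]
eef_rot: [3.14, -0.002, 0.003]
wrist_force: [0.7, -1.0, 0.6]
finger_gap: 0.5
45.5 [ 494.8 -390.2   84.4] [ 3.14e+00 -2.00e-03  3.00e-03] F [ 0.7 -1.   0.6] M [ 0.01 -0.01  0.04] gap 0.5
shift cm [ 0.01 -0.03  3.24] then rz 0.003 tilt [ 0.0021 -0.0018 -1.    ]
```

View pics/z1.png

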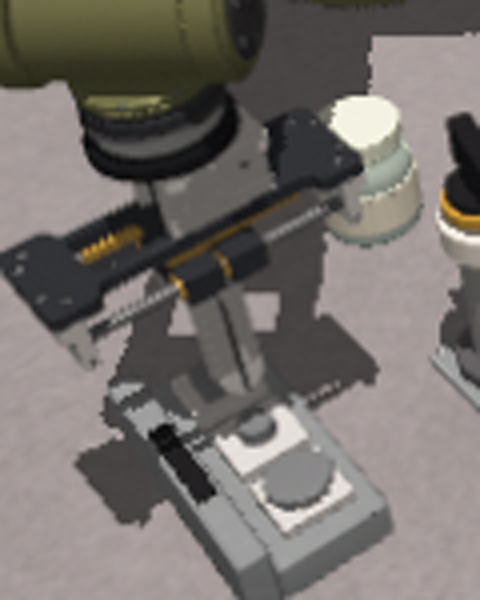

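```bash
python3 -m jog '[[0,0,2,0,0,0,0],[0,0,1,0,0,0,0],[0,0,0,0,0,0,0]]'; python3 -m jog '[[0,0,0.4,0,0,0,0],[0,0,0,0,0,0,0]]';python3 -m jog '[[0,0,0.3,0,0,0,0],[0,0,0,0,0,0,0]]'
```

```text
clock: 45.9
eef_pos: [493.8, -389.6, 51.8]
eef_rot: [-3.141, 0.001, 0.004]
wrist_force: [-1.9, 0.5, 1.4]
finger_gap: 0.3
clock: 46.1
eef_pos: [494.3, -390.0, 48.8]
eef_rot: [3.141, -0.001, 0.004]
wrist_force: [-0.4, -0.2, 3.6]
finger_gap: 0.4
clock: 46.3
eef_pos: [494.3, -390.0, 46.3]
eef_rot: [3.141, -0.001, 0.004]
wrist_force: [-0.5, 0.6, 7.5]
finger_gap: 0.6
```

```bash
python3 -m jog '[[0,0,0.15,0,0,0,0],[0,0,0,0,0,0,0]]';python3 -m jog '[[0,0,0.15,0,0,0,0],[0,0,0,0,0,0,0]]'; python3 -m jog '[[0,0,0.15,0,0,0,0],[0,0,0,0,0,0,0]]'
```

```text
clock: 46.5
eef_pos: [494.5, -390.1, 46.0]
eef_rot: [3.14, -0.002, 0.004]
wrist_force: [-6.0, 4.9, 19.6]
finger_gap: 0.6
clock: 46.7
eef_pos: [494.6, -390.2, 45.7]
eef_rot: [3.14, -0.002, 0.004]
wrist_force: [-10.3, 7.6, 31.4]
finger_gap: 0.4
clock: 46.9
eef_pos: [494.7, -390.3, 45.5]
eef_rot: [3.139, -0.002, 0.004]
wrist_force: [-15.2, 13.1, 44.4]
finger_gap: 0.3
```

```bash
python3 -m jog '[[0,0,-1.5,0,0,0,0],[0,0,-2.5,0,0,0,0],[-2.6,0,0,0,0,0,0],[-2.7,-0.2,0,0,0,0,0],[0,0,0,0,0,0,0],[0,0,0,0,0,0,0]]'; python3 go.py 442.3 -387.8 53 0
python3 - <<'E'
from h import *
s=vision.camera("scene"); crop(s,110,190,230,340,4,"pics/z2.png")
E
```

```text
clock: 47.5
eef_pos: [441.1, -388.1, 81.0]
eef_rot: [3.141, -0.0, 0.003]
wrist_force: [1.3, -0.2, -0.5]
finger_gap: 0.1
47.5 [ 441.1 -388.1   81. ] [ 3.141e+00 -0.000e+00  3.000e-03] F [ 1.3 -0.2 -0.5] M [-0.   -0.04 -0.02] gap 0.1
shift cm [ 0.12 -0.03  2.8 ] then rz 0.003 tilt [ 5.e-04 -3.e-04 -1.e+00]
```

View pics/z2.png

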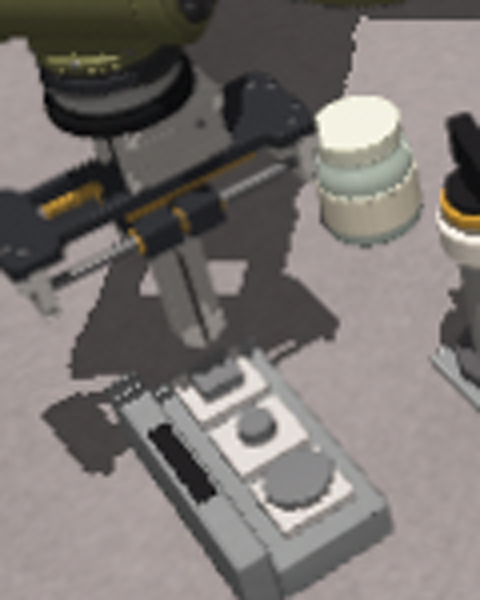

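```bash
python3 -m jog '[[0.1,0,2,0,0,0,0],[0,0,0.8,0,0,0,0],[0,0,0.4,0,0,0,0],[0,0,0,0,0,0,0]]'; python3 -m jog '[[0,0,0.3,0,0,0,0],[0,0,0,0,0,0,0]]'; python3 -m jog '[[0,0,0.15,0,0,0,0],[0,0,0,0,0,0,0]]';python3 -m jog '[[0,0,0.15,0,0,0,0],[0,0,0,0,0,0,0]]'
```

```text
clock: 47.95
eef_pos: [442.3, -387.6, 48.5]
eef_rot: [-3.141, 0.0, 0.004]
wrist_force: [0.7, 2.8, 4.6]
finger_gap: 0.4
clock: 48.15
eef_pos: [442.4, -388.0, 46.4]
eef_rot: [3.141, -0.001, 0.004]
wrist_force: [0.7, 1.9, 4.0]
finger_gap: 0.2
clock: 48.35
eef_pos: [442.5, -388.1, 46.0]
eef_rot: [3.141, -0.001, 0.004]
wrist_force: [-2.3, 6.6, 16.2]
finger_gap: 0.7
clock: 48.55
eef_pos: [442.6, -388.1, 45.7]
eef_rot: [3.14, -0.002, 0.004]
wrist_force: [-6.8, 11.4, 30.3]
finger_gap: 0.3
```

Square is down. Now the mushroom key, at about (549.3, -392).

```bash
python3 -m jog '[[0,0,-1.5,0,0,0,0],[0,0,-2.5,0,0,0,0],[3.5,0.1,0,0,0,0,0],[3.5,0.1,0,0,0,0,0],[3.7,0.1,0,0,0,0,0],[0,0,0,0,0,0,0],[0,0,0,0,0,0,0]]'; python3 go.py 549.3 -391.8 53 0
python3 - <<'E'
from h import *
s=vision.camera("scene"); crop(s,110,190,230,340,4,"pics/z3.png")
E
```

```text
clock: 49.25
eef_pos: [548.9, -390.3, 82.2]
eef_rot: [-3.141, 0.001, 0.005]
wrist_force: [-0.3, -0.7, 0.1]
finger_gap: 0.7
49.25 [ 548.9 -390.3   82.2] [-3.141e+00  1.000e-03  5.000e-03] F [-0.3 -0.7  0.1] M [-0.01  0.08  0.02] gap 0.7
shift cm [0.04 0.15 2.92] then rz 0.005 tilt [-6.e-04  2.e-04 -1.e+00]
```

View pics/z3.png

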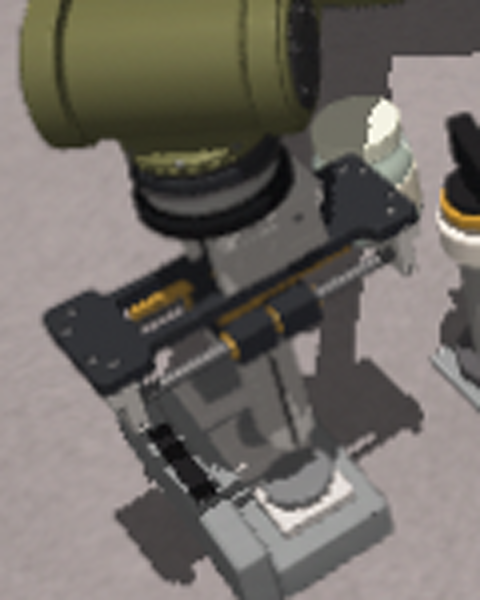

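```bash
python3 -m jog '[[0,0.1,2,0,0,0,0],[0,0,0.8,0,0,0,0],[0,0,0.3,0,0,0,0],[0,0,0,0,0,0,0]]'; python3 -m jog '[[0,0,0.3,0,0,0,0],[0,0,0,0,0,0,0]]'; python3 -m jog '[[0,0,0.15,0,0,0,0],[0,0,0,0,0,0,0]]';python3 -m jog '[[0,0,0.15,0,0,0,0],[0,0,0,0,0,0,0]]';python3 -m jog '[[0,0,0.1,0,0,0,0],[0,0,0,0,0,0,0]]'
```

```text
clock: 49.7
eef_pos: [548.5, -391.7, 51.9]
eef_rot: [-3.142, 0.0, 0.003]
wrist_force: [-1.0, 1.0, 1.1]
finger_gap: 0.0
clock: 49.9
eef_pos: [549.1, -391.9, 49.2]
eef_rot: [3.141, -0.001, 0.004]
wrist_force: [-1.6, -1.8, 3.7]
finger_gap: 0.4
clock: 50.1
eef_pos: [549.1, -391.8, 47.5]
eef_rot: [3.141, -0.001, 0.004]
wrist_force: [-0.9, -2.7, 4.1]
finger_gap: 0.7
clock: 50.3
eef_pos: [549.1, -391.8, 46.3]
eef_rot: [3.141, -0.001, 0.004]
wrist_force: [-1.8, -2.2, 6.6]
finger_gap: 0.4
clock: 50.5
eef_pos: [549.2, -391.9, 46.2]
eef_rot: [3.14, -0.001, 0.004]
wrist_force: [-5.5, -0.3, 13.6]
finger_gap: 0.6
```

```bash
python3 -m jog '[[0,0,0.15,0,0,0,0],[0,0,0,0,0,0,0]]'; python3 -m jog '[[0,0,-1.5,0,0,0,0],[0,0,-4,0,0,0,0],[0,0,-4,0,0,0,0],[0,0,-4,0,0,0,0],[-4,1,-3,0,0,0,0],[-4,1,-2,0,0,0,0],[-4,1,0,0,0,0,0],[0,0,0,0,0,0,0]]'
python3 - <<'E'
from h import *
import meas
t=vision.camera("top"); s=vision.camera("scene")
cv2.imwrite("pics/fin_t.png",t["color"]);cv2.imwrite("pics/fin_s.png",s["color"])
for ce,a,r in meas.panes(t): print(ce.round(1),a,plane(t,[ce],20).round(1))
E
```

```text
clock: 50.7
eef_pos: [549.3, -392.0, 45.9]
eef_rot: [3.14, -0.001, 0.004]
wrist_force: [-9.6, 3.5, 23.3]
finger_gap: 0.7
clock: 51.5
eef_pos: [426.6, -422.8, 228.4]
eef_rot: [3.141, -0.0, 0.001]
wrist_force: [0.4, -0.4, 0.2]
finger_gap: 0.3
[299.8 164.1] 116 [[643.5  59.4]]
[299.9 174.5] 43 [[610.3  59.7]]
[300.4 221. ] 110 [[463.4  60.8]]
[238.  256.9] 179 [[355.1 257.3]]
```

View pics/fin_t.png

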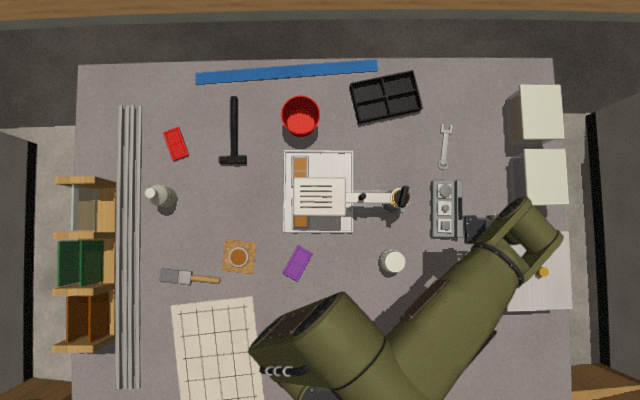

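View pics/fin_s.png

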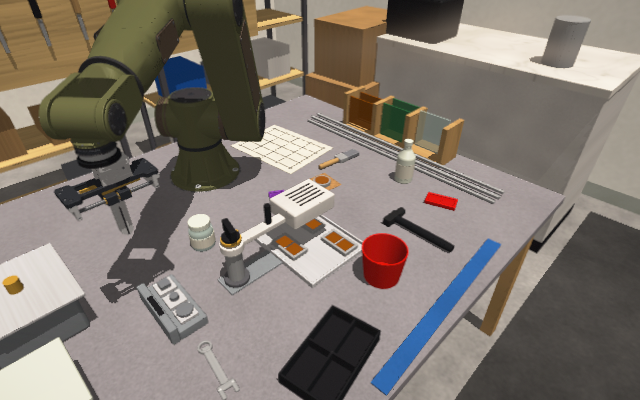

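```bash
python3 - <<'E'
import cv2,numpy as np
t=cv2.imread("pics/fin_t.png")[145:240,275:360];s=cv2.imread("pics/fin_s.png")[205:285,255:365]
a=cv2.resize(t,None,fx=4.4,fy=4.4,interpolation=cv2.INTER_CUBIC);b=cv2.resize(s,(int(110*3.8),418),interpolation=cv2.INTER_CUBIC)
cv2.imwrite("pics/fin_c.png",np.hstack([a[:418],b])[:, :800])
E
```

```text
(no output)
```

View pics/fin_c.png

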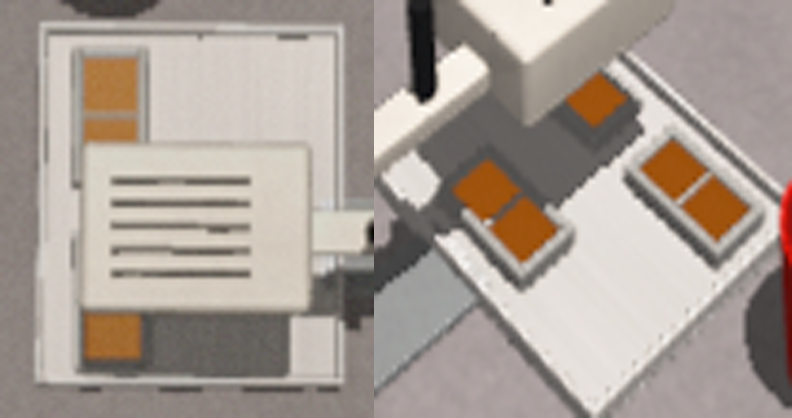

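The near-right pane has moved since I placed it, presumably the expected knock. Next I'll measure it.

```bash
python3 - <<'E'
from h import *
s=vision.camera("scene");t=vision.camera("top")
m=amber(s);n,l,S,ce=cv2.connectedComponentsWithStats(m)
for i in range(1,n):
    if 25<S[i,4]<600 and S[i,1]>150: print(ce[i].round(1),S[i,4],plane(s,[ce[i]],20).round(1))
b=cv2.resize(s["color"][215:290,260:350],None,fx=8,fy=8,interpolation=cv2.INTER_CUBIC);cv2.imwrite("pics/fin_d.png",b)
# tray inner corner line check: inner floor right wall (nominal)
C=np.array([555,8.5]);R=np.array([[1,.016],[-.016,1]])
q=[C+R@np.array(p) for p in [(-125,-105),(125,-105),(125,105),(-125,105)]]
print("inner corners px crop",[((proj(s,[[*p,6]])[0]-[260,215])*8).round().tolist() for p in q])
print("wall top px crop",[((proj(s,[[*p,16]])[0]-[260,215])*8).round().tolist() for p in q])
E
```

```text
[321.5 179.4] 82 [[362.5 253.6]]
[313.  223.7] 85 [[517.2  60. ]]
[333.3 237. ] 100 [[603.3  59.9]]
[284. 241.] 114 [[513.8 -54.7]]
[344.2 244.3] 108 [[647.1  59.4]]
[294.  248.4] 115 [[557.5 -55. ]]
inner corners px crop [[-36.0, 176.0], [421.0, 543.0], [837.0, 240.0], [375.0, -60.0]]
wall top px crop [[-39.0, 156.0], [421.0, 523.0], [839.0, 220.0], [375.0, -79.0]]
```

View pics/fin_d.png

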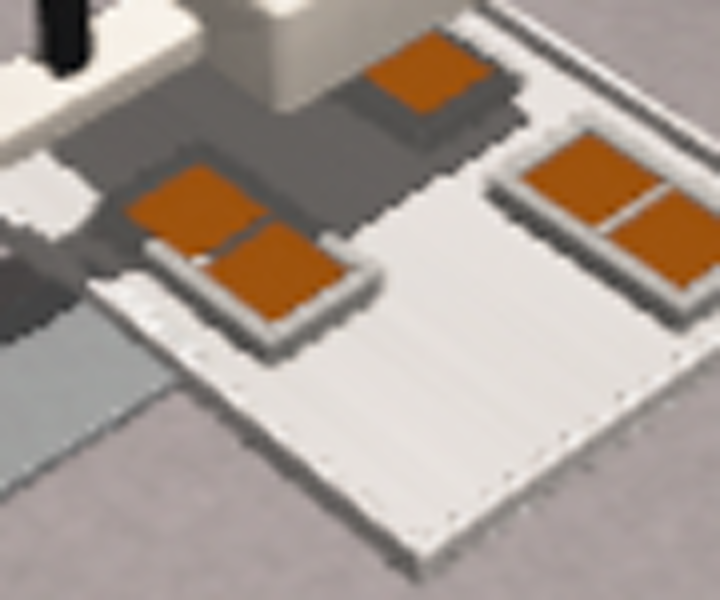

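All three panes are flat, apart from each other and inside the tray. The knocked one is now centred at about (534, -55). The disc is on the mat, the lamp is over the tray, the keys are up again and the bystanders haven't moved. Handing in.

```bash
python3 -c "
from cell import order
print(order.sign_off())"
```

```text
the job is handed in; nothing more can be done
None
```

I completed every step in the order asked and handed the job in at about 52 s of the 210 s allowed; the system gave no verdict.

- **Disc:** It lies flat within about 2 mm of the middle of the cork mat.
- **Panes:** Three panes were present, and all lie flat and apart inside the tray. One pitched in the jaws on the way and was set flat again on the tray floor. Another was later knocked about 4 cm aside inside the tray, and my last picture shows it still flat, about 14 mm clear of the wall.
- **Lamp arm:** It is against its stop; the push force jumped to 40 N there.
- **Lock knob:** It bit at about 1.9 rad of turning, and I turned it about 0.78 rad past that by the wrist angle. The top camera puts the collar at about 0.74 rad. That reading hardly changed after my last 0.035 rad of turning, so the true value is probably between 0.74 and 0.79, against 0.785 asked.
- **Keys:** I pressed the round, square and mushroom keys in that order. Each went down about 6 mm until the force rose sharply.
- **Everything else:** The bystanders and the red and purple look-alikes are where they were at the start.

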